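Tack-cure the splint and hold the articulator open at its balance point

TASK

With the articulator shut, pick up the lit curing light, point its tip squarely at the orange resin bead on the splint from about 2 cm in front of it, without touching the articulator with the light, and keep it still on the bead for a good three seconds; then lay the light back down flat on the bench. Next take the articulator's upper arm by its front end and swing it open, never letting it drop or flip over backwards, to the balance point where it would fall neither shut nor back, and finish with the arm held there motionless in the fingers: do not let go at the end. The articulator must stay standing where it is, and the spray bottle, the cutters and the spare cast must not be disturbed.

Things in the scene. Friction and masses are not known exactly. Their poses are not given: they have to be found in the camera images.
- articulator: Dental articulator: metal frame carrying two plaster casts as a jaw, loose on the bench, 1.45 kg, 176 x 138 x 122 mm high. Origin: bench under its middle; x from front (nose, pin) to rear (hinge), y along the hinge, z up. In mm: rear posts at x 55, y +/-54, up to z 106; casts x -46 to 20, |y| < 34; clear blue splint between the teeth, z 50 to 60; small round table under the pin, up to z 21.
- resin_bead (a point): Centre of the orange resin bead (10 mm ball) on the front corner of the splint, at x -37, y -18, z 55 mm in the articulator's frame; it is open to the articulator's front (-x). The way in from the front passes beside the incisal pin (5 mm thick, at x -85, y 0) and under the nose block (underside z 95).
- upper_arm (a joint): Upper arm's hinge, rad: 0 = shut (start), grows as the front end rises and swings over to the rear, stop at 2.35. Arm with cast about 0.34 kg (varies a little), centre of mass 66 mm from the hinge, nearly frictionless: it falls shut below and falls back beyond its balance point, which is at 1.65 (5 degrees past upright).
- jaw_hinge (a point): Middle of the hinge line, fixed in the articulator at x = +55, y = 0, z = 95 mm; the hinge line runs along the articulator's y axis.
- jaw_nose (a point): Centre of the aluminium nose block at the upper arm's front end (moves with it): 26 long (x), 16 wide (y), 16 mm high; pinch its two side faces, along the hinge direction. Shut, it is 140 mm in front of the hinge and 8 mm above it. A 5 mm pin runs through it, from 19 mm above this point to 81 mm below; a brass screw sticks out 10 mm in front. Free space: 35 mm to each side, 25 mm behind.
- curing_light: Cordless curing light, lit, loose, lying flat on the bench, 0.14 kg: white body 150 long x 26 wide x 26 mm high with a grey band and blue button on top, and a thin black light guide (10 mm thick, 45 mm long) at its front end. Origin: middle of the white body's underside, near the centre of mass; x axis along the body towards the tip (the beam direction), z up.
- light_tip (a point): Centre of the glowing end of the light guide, 120 mm ahead (x) of the light's origin and 13 mm above its underside; the beam leaves along the light's x axis.
- spray_bottle: Pump spray bottle, clear with a blue band and white pump, 45 mm thick, 136 mm high; bystander. Origin: centre of its underside.
- cutters: Side cutters with green handles lying flat, 145 x 55 x 12 mm; bystander. Origin: near the pivot, on the bench; jaws to its +x.
- spare_cast: Yellow plaster cast of one jaw lying teeth up, 62 x 62 x 26 mm; bystander. Origin: centre of its underside.

How it is judged:
By the outcome, as a careful person would: the job done as asked, in the order asked, and still so for the second after the job is handed in, while the arm keeps its last pose, push and grip.
It also fails if it takes over 72 s, if anything falls off the work surface, if the arm or the gripper's body presses on something with over 40 N, if the wrist force passes 120 N, or if a joint passes its speed limit or range.

ROBOT

A 6-joint arm with a two-finger parallel gripper is mounted at the origin on the work surface. World frame = base frame: x ahead of the robot, y to its left, z up, the work surface at z = 0. Lengths are in m, angles in degrees, forces in N, time in s.
With the tool pointing down it reaches from about 0.375 to 0.925 m from the base axis. Payload 5.7 kg.
Tool frame: the origin (TCP) lies on the mounting face of the last link; the fingertips stand 173 mm ahead of it and the grasp point (between the pads) lies 155 mm ahead of it (r.tcp_to_grasp is the distance from the TCP to the grasp point, in m); x points along the fingers, y is the direction in which the jaws open and shut, and the axes are right-handed (so a half turn about x gives the same grasp; the last joint's range is limited). The gripper opens to 85 mm and grips with 20 to 120 N. Pads are 22 mm wide; open, the fingers measure 114 mm over their backs; the gripper's body (76 mm by 85 mm) begins 54 mm behind the grasp point. The pads swing forward as they close: fully open they stand 13 mm farther back than shut.
Start: joints at [-77.871, 20.558, 86.54, -0, 72.909, -6.595], TCP at [0.193, -0.568, 0.405] pointing down, gripper open.
Joint ranges: [-170.27, 170.27], [-57.76, 135], [12.27, 136.19], [-55.21, 235.2], [11.17, 155.16], [-170.74, 170.74]. Speed limits (degrees/s): [136.94, 136.94, 180, 180, 180, 180].

INTERFACE

Orientations are given as a 3x3 rotation matrix whose columns are the frame's x, y, z axes.
In Python, from bench import readout, viewer, workorder, r gives the robot as it stands.
- The arm moves only by the tool move_arm, never from a script. Its argument "series" is text: rows parted by semicolons, each of 7 numbers parted by spaces: the shift along the world's x, y, z in units of 50 mm (1.0 is 50 mm), then the turn, a rotation vector about the world's x, y, z in degrees, then the opening in per cent of the stroke, from 0 (shut) to 100 (fully open). A call has 1 to 20 rows; each row is the pose to reach, as a shift and turn from the pose commanded when the call began; what a row does not reach only later rows make up. A row lasts 1/8 s, in which the tool goes at most 62.5 mm and 10.7 degrees, less where a joint would pass 70% of its speed; a pose out of reach is approached as far as the arm can. A call with a gripper value outside its range is refused whole. The fingers move at their own pace and stop on an object; "force" is the grip in N (left out, the last holds). Time passes only in rows, so rows that repeat a pose let the fingers close. It gives the time, the measured TCP pose, the force and the opening at its end, in the units of the state.
- readout.get_obs(): the state, without advancing time (a new reading comes with each control period).
- viewer.capture(name): name is "side" or "top" or "wrist"; returns the picture (384x512x3 uint8, red, green, blue); there is no depth.
- viewer.camera_info(name): a dict with "camera_matrix" (3x3 intrinsics, pixels), "k1" (the pictures are not rectified: a ray, as slopes to the right and down, at radius r is drawn at 1 + k1 r^2 times it, then the intrinsics apply), "cam_to_world" (4x4, takes a point from camera to world coordinates); the wrist camera has in their place "hand_eye" (4x4, takes a point from camera to tool coordinates, whose origin is the TCP and whose axes are the tool frame's). Camera axes: x right, y up, looking along -z (the intrinsics and any distortion apply to the point x, -y, -z); pixel columns grow to the right and rows downward; lengths in m; the calibration is good to about 2 mm. A picture is of the moment at which its call begins: read the wrist's pose just before it. camera_info takes no time and is no camera call.
- workorder.sign_off(): hands the job in, once; it reports no verdict.
The state is a dict: "time": time; "joints": joint angles; "qd": joint speeds; "joint_torque": joint torques, N m; "tool_pos": TCP position; "eef_rot": TCP orientation; "contact_force": force on the tool from outside, world axes, zero at the start; "wrist_torque": the same for the moment, N m; "opening": finger opening in m.
Only numpy, scipy, OpenCV 4.12 (cv2) and the standard library are available. Lean on these libraries where they do the work, as an engineer would, in place of code of your own. Each camera call takes 0.05 s, during which the arm holds its last target.

## Working session

There is one attempt and no reset: what is moved stays moved. The work goes in short steps, Python scripts to look and compute and a tool call to move; the robot and the scene stay as the last step left them, time stands still between calls to the robot, and variables do not carry over. Pictures are saved under pics/ and viewed, and the job is handed in when it is done.

Besides the shell and the picture viewer there is one more tool, called after ">>>" as name(argument=value, ...) on one line, values as JSON. move_arm: Moves the arm, as the interface text tells. Its arguments: {"type":"object","properties":{"series":{"type":"string"},"force":{"type":"number"}},"required":["series"]}

```bash
ls -la; mkdir -p pics
python3 - <<'E'
from bench import readout, viewer, workorder, r
import cv2, numpy as np
print(readout.get_obs())
for n in ("side","top","wrist"):
    im=viewer.capture(n); cv2.imwrite(f"pics/{n}0.png",cv2.resize(im[:,:,::-1],None,fx=1.5,fy=1.5))
    print(n,viewer.camera_info(n))
print(dir(r))
E
```

```text
total 12
drwxr-xr-x  3 agent agent 4096 Dec  7 15:04 .
drwxr-xr-x 23 root  root  4096 Dec  7 15:04 ..
drwxr-xr-x  2 agent agent 4096 Dec  7 15:04 pics
{'time': 0.0, 'joints': array([-7.78710458e+01,  2.05974230e+01,  8.66006763e+01, -2.14700416e-03,
        7.29073011e+01, -6.59461254e+00]), 'qd': array([-0.02602094,  0.03893951, -0.0500846 , -0.08624762, -0.05037954,
        0.06389412]), 'joint_torque': array([ 2.15337837e-03, -5.27607143e+01, -2.78621811e+01,  1.43293696e-04,
        1.30606152e-02, -4.52116092e-05]), 'tool_pos': array([ 0.19250987, -0.56788415,  0.40384739]), 'eef_rot': array([[-4.21537392e-04,  3.21012644e-01, -9.47074815e-01],
       [ 1.79099317e-03, -9.47073138e-01, -3.21012872e-01],
       [-9.99998307e-01, -1.83152346e-03, -1.75704713e-04]]), 'contact_force': array([ 0.15878444, -0.15524681, -0.33665866]), 'wrist_torque': array([ 0.02340409, -0.01598665,  0.0585105 ]), 'opening': 0.08535801070087594}
side {'camera_matrix': array([[414.47053771,   0.        , 255.74961636],
       [  0.        , 414.47053771, 187.85191402],
       [  0.        ,   0.        
[... 1030 characters left out ...]
8e-01, -9.53096635e-01,
         3.12370359e-02],
       [ 9.99999443e-01,  4.65734115e-04, -9.47602260e-04,
        -5.31370969e-04],
       [ 1.57084188e-04, -9.53097093e-01, -3.02664676e-01,
        -7.80537493e-02],
       [ 0.00000000e+00,  0.00000000e+00,  0.00000000e+00,
         1.00000000e+00]])}
['PlanningError', '__class__', '__delattr__', '__dict__', '__dir__', '__doc__', '__eq__', '__format__', '__ge__', '__getattribute__', '__getstate__', '__gt__', '__hash__', '__init__', '__init_subclass__', '__le__', '__lt__', '__module__', '__ne__', '__new__', '__reduce__', '__reduce_ex__', '__repr__', '__setattr__', '__sizeof__', '__str__', '__subclasshook__', '__weakref__', 'tcp_to_grasp']
```

View pics/side0.png

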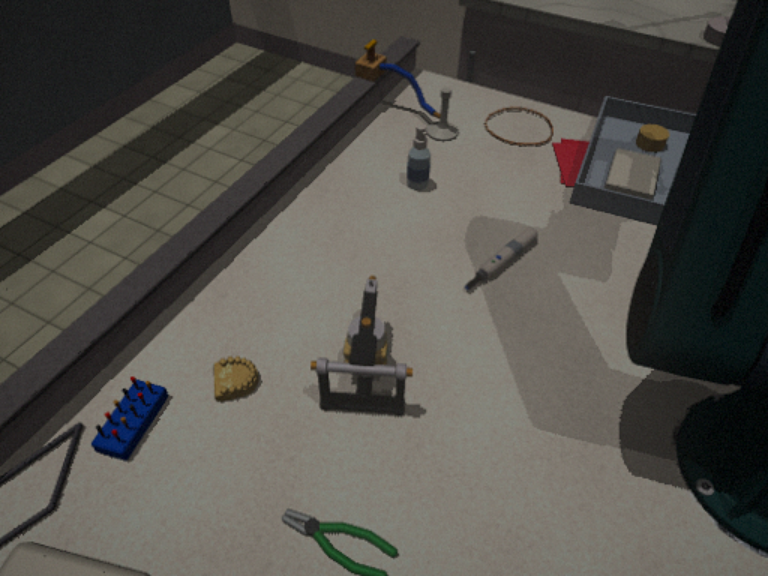

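View pics/top0.png

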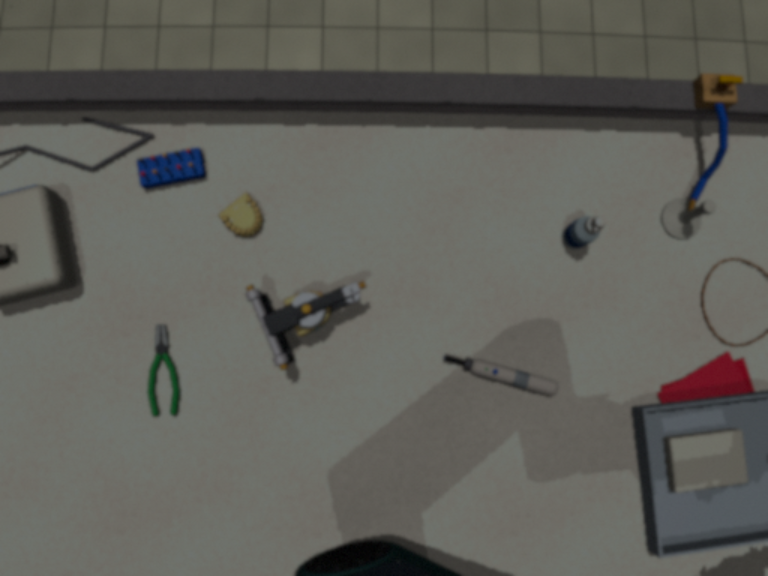

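View pics/wrist0.png

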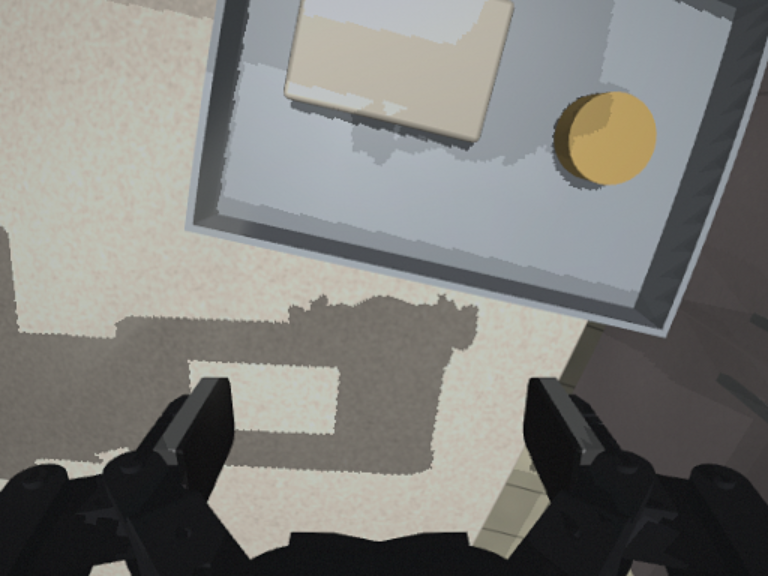

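```bash
cat > h.py <<'E'
from bench import readout, viewer, workorder, r
import cv2, numpy as np
from scipy.spatial.transform import Rotation as R
def cam(n,obs=None):
    i=viewer.camera_info(n); K=i["camera_matrix"]; k1=i["k1"]
    if n=="wrist":
        o=obs or readout.get_obs(); T=np.eye(4); T[:3,:3]=o["eef_rot"]; T[:3,3]=o["tool_pos"]; M=T@i["hand_eye"]
    else: M=i["cam_to_world"]
    return K,np.array([k1,0,0,0,0.]),M
def ray(n,uv,obs=None):
    K,d,M=cam(n,obs)
    p=cv2.undistortPoints(np.array([[uv]],float),K,d)[0,0]
    v=M[:3,:3]@np.array([p[0],-p[1],-1]); return M[:3,3],v/np.linalg.norm(v)
def at(n,uv,z,obs=None):
    o,v=ray(n,uv,obs); return o+v*(z-o[2])/v[2]
def tri(a,b):  # two rays -> midpoint,gap
    (o1,v1),(o2,v2)=a,b
    A=np.array([v1,-v2]).T; s=np.linalg.lstsq(A,o2-o1,rcond=None)[0]
    p,q=o1+s[0]*v1,o2+s[1]*v2; return (p+q)/2,np.linalg.norm(p-q)
def proj(n,P,obs=None):
    K,d,M=cam(n,obs); P=np.atleast_2d(P)
    c=(P-M[:3,3])@M[:3,:3]; c=c*[1,-1,-1]
    return cv2.projectPoints(c.reshape(-1,1,3),np.zeros(3),np.zeros(3),K,d)[0].reshape(-1,2)
def crop(im,x0,y0,x1,y1,f,name):
    cv2.imwrite(name,cv2.resize(im[y0:y1,x0:x1,::-1],None,fx=f,fy=f,interpolation=cv2.INTER_CUBIC))
E
python3 - <<'E'
from h import *
t=cv2.imread("pics/top0.png")[:,:,::-1]; t=cv2.resize(t,(512,384),interpolation=cv2.INTER_AREA)
s=cv2.imread("pics/side0.png")[:,:,::-1]; s=cv2.resize(s,(512,384),interpolation=cv2.INTER_AREA)
crop(t,150,180,270,260,6,"pics/t1.png"); crop(t,280,215,400,275,6,"pics/t2.png")
crop(s,200,180,290,280,6,"pics/s1.png"); crop(s,300,145,370,200,8,"pics/s2.png")
E
```

```text
(no output)
```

View pics/t1.png

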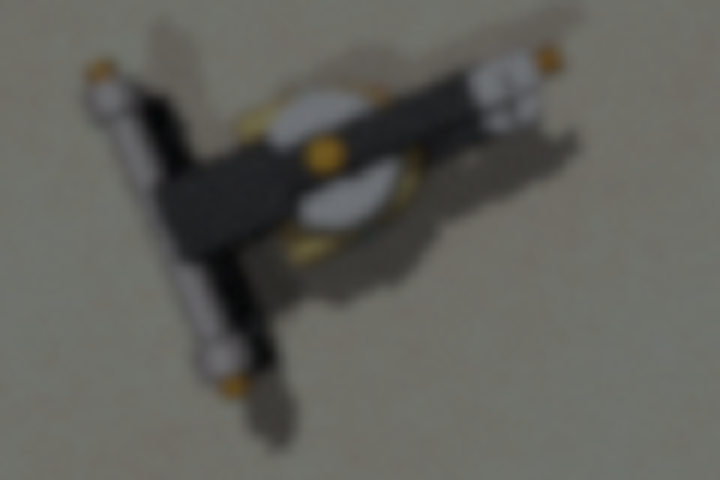

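View pics/t2.png

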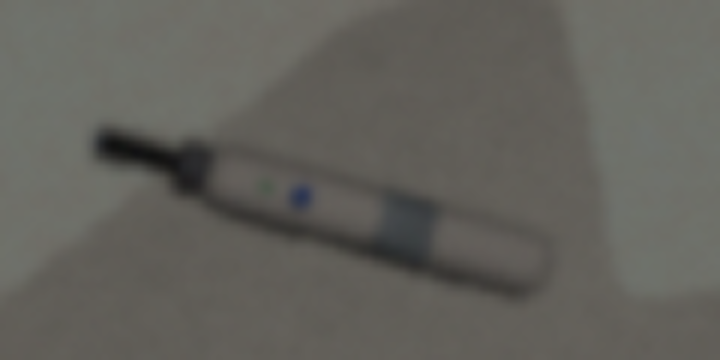

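View pics/s1.png

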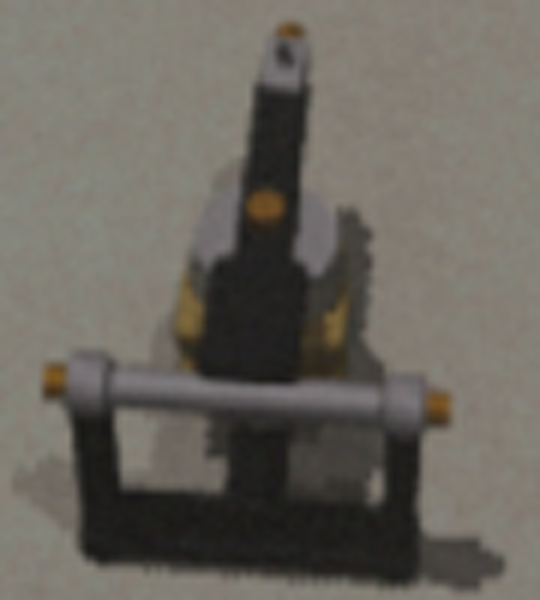

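View pics/s2.png

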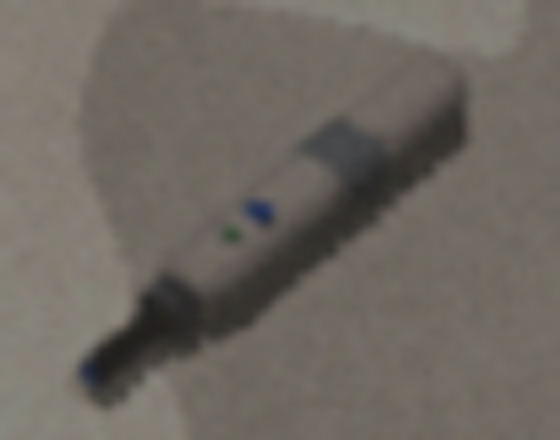

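Run:
```python
from h import *
from scipy.optimize import least_squares
def T(u,v):return (u/6+150-.33,v/6+180-.33)
def S(u,v):return (u/6+200-.33,v/6+180-.33)
# articulator; front is -x art.
obs=[("top",T(92,68),(55,-66,95)),("top",T(238,388),(55,66,95)),("top",T(556,55),(-106,0,103)),
("side",S(50,380),(55,66,95)),("side",S(445,408),(55,-66,95)),("side",S(290,28),(-106,0,103))]
for sgn in (1,-1):
  def f(p):
    c,s=np.cos(p[2]),np.sin(p[2]); Rz=np.array([[c,-s,0],[s,c,0],[0,0,1]])
    return np.concatenate([proj(n,Rz@(np.array(P)*[1,sgn,1]/1000)+[p[0],p[1],0])[0]-uv for n,uv,P in obs])
  q=least_squares(f,[.5,.1,1.3]); print(sgn,q.x,np.degrees(q.x[2]),q.fun.round(1))
def T2(u,v):return (u/6+280-.33,v/6+215-.33)
def S2(u,v):return (u/8+300-.33,v/8+145-.33)
print("tip",at("top",T2(98,143),.013),at("side",S2(90,376),.013))
a=at("top",T2(98,143),.013)
print("tri tip",tri(ray("top",T2(98,143)),ray("side",S2(90,378))))
print("button",at("top",T2(300,196),.027),at("side",S2(260,212),.027))
print("neck", at("top",T2(190,166),.013))
print("rear c",at("top",T2(545,265),.02), at("side",S2(462,105),.013))
```

```text
1 [0.55323621 0.1258135  1.96136149] 112.37773542140737 [  3.2  -1.8  -0.3  -1.4   1.7   0.6  64.2   4.  -65.6  -6.8   1.3   0.1]
-1 [0.55199996 0.12884538 1.98424264] 113.68872881844368 [ 23.5  52.7 -22.8 -53.8  -0.    0.2   0.4  -0.1  -1.1   0.1   0.1   1. ]
tip [ 0.48314763 -0.10204839  0.013     ] [ 0.48478228 -0.10064437  0.013     ]
tri tip (array([ 0.48406788, -0.10197838,  0.01099909]), np.float64(0.0019350685215365423))
button [ 0.46195872 -0.18285957  0.027     ] [ 0.46122896 -0.18264723  0.027     ]
neck [ 0.47388809 -0.14006747  0.013     ]
rear c [ 0.43374126 -0.28589687  0.02      ] [ 0.42295652 -0.27995834  0.013     ]
```

Run:
```python
from h import *
from scipy.optimize import least_squares
def T(u,v):return (u/6+150-.33,v/6+180-.33)
def S(u,v):return (u/6+200-.33,v/6+180-.33)
obs=[("top",T(92,68),(55,-66,95)),("top",T(238,388),(55,66,95)),("top",T(556,55),(-106,0,103)),("top",T(506,98),(-85,0,118)),
("side",S(50,380),(55,-66,95)),("side",S(445,408),(55,66,95)),("side",S(290,28),(-106,0,103)),("side",S(285,45),(-85,0,118))]
def f(p):
    c,s=np.cos(p[2]),np.sin(p[2]); Rz=np.array([[c,-s,0],[s,c,0],[0,0,1]])
    return np.concatenate([proj(n,Rz@(np.array(P)/1000)+[p[0],p[1],0])[0]-uv for n,uv,P in obs])
q=least_squares(f,[.5,.1,1.3]); print(q.x,np.degrees(q.x[2]),q.fun.round(1))
print("spray",at("top",(575/1.5,240/1.5),.0))
```

```text
[0.55046558 0.12870358 1.98564589] 113.7691293122758 [ 1.5  0.2 -0.7  0.1 -0.   0.8 -0.2 -3.5  1.1  0.2 -0.4  0.3  0.6  1.2
  0.5  0.6]
spray [ 0.68485232 -0.33069678  0.        ]
```

>>> move_arm(series="0.6 0.9 -0.1 0 0 7 100;1.3 1.8 -0.2 0 0 14 80;2.0 2.7 -0.3 0 0 21 60;2.6 3.5 -0.4 0 0 28 60;3.3 4.4 -0.5 0 0 35 60;3.9 5.3 -0.6 0 0 42 60;4.6 6.1 -0.8 0 0 49 60;5.2 7.0 -1.0 0 0 56 60;5.2 7.0 -1.0 0 0 56 60;5.2 7.0 -1.0 0 0 56 60;5.2 7.0 -1.0 0 0 56 60")

```text
time: 1.52
tool_pos: [0.4521, -0.2193, 0.3549]
eef_rot: [[0.0, 0.964, -0.265], [-0.0, -0.265, -0.964], [-1.0, 0.0, 0.0]]
contact_force: [-0.1, -0.0, 0.3]
opening: 0.0512
```

Run:
```python
from h import *
o=readout.get_obs(); print(o["joints"],o["tool_pos"],o["eef_rot"],o["time"],o["opening"])
im=viewer.capture("wrist"); cv2.imwrite("pics/w1.png",cv2.resize(im[:,:,::-1],None,fx=1.5,fy=1.5))
import pickle; pickle.dump([o],open("w1.pkl","wb"))
```

```text
[-3.37427165e+01  1.57278324e+01  1.01911822e+02 -2.32498453e-02
  6.23454130e+01 -1.83442879e+01] [ 0.4521473  -0.21925989  0.35487345] [[ 1.70946183e-05  9.64152667e-01 -2.65348139e-01]
 [-4.43665228e-04 -2.65348106e-01 -9.64152574e-01]
 [-9.99999901e-01  1.34207563e-04  4.23224988e-04]] 1.525 0.05122346334682409
```

View pics/w1.png

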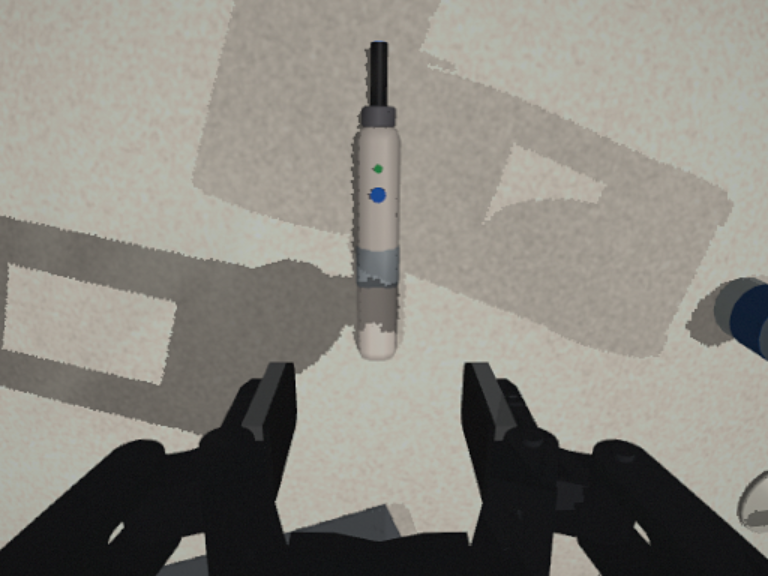

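Run:
```python
from h import *
import pickle; o=pickle.load(open("w1.pkl","rb"))[0]
g=lambda u,v,z: at("wrist",(u/1.5-.17,v/1.5-.17),z,o)
tip=g(378.5,42,.016); rear=g(377.5,355,.015); but=g(377.5,195,.027)
neck=g(378,127,.02)
print(tip,rear,but,neck,np.linalg.norm(tip-rear))
d=(tip-rear)[:2]; d/=np.linalg.norm(d); print(np.degrees(np.arctan2(d[1],d[0])), tip[:2]-.12*d, rear[:2]+.075*d)
```

```text
[ 0.48535028 -0.10033489  0.016     ] [ 0.43370407 -0.28538258  0.015     ] [ 0.46224822 -0.18199311  0.027     ] [ 0.47266176 -0.14531252  0.02      ] 0.19212229548292084
74.40575311505235 [ 0.45309151 -0.21591764] [ 0.4538658  -0.21314336]
```

>>> move_arm(series="0.02 0.08 -0.9 0 0 0 60;0.02 0.08 -1.8 0 0 0 60;0.02 0.08 -2.7 0 0 0 60;0.02 0.08 -3.3 0 0 0 60;0.02 0.08 -3.6 0 0 0 60;0.02 0.08 -3.6 0 0 0 60;0.02 0.08 -3.6 0 0 0 0;0.02 0.08 -3.6 0 0 0 0;0.02 0.08 -3.6 0 0 0 0;0.02 0.08 -3.6 0 0 0 0;0.02 0.08 -3.6 0 0 0 0;0.02 0.08 -3.6 0 0 0 0", force=45)

```text
time: 3.08
tool_pos: [0.4542, -0.2147, 0.176]
eef_rot: [[0.002, 0.965, -0.263], [-0.002, -0.263, -0.965], [-1.0, 0.002, 0.001]]
contact_force: [-0.7, -0.6, 7.8]
opening: 0.0251
```

Run:
```python
from h import *
o=readout.get_obs(); print(o["joints"],o["tool_pos"],o["time"],o["opening"],o["contact_force"])
im=viewer.capture("wrist"); cv2.imwrite("pics/w2.png",cv2.resize(im[:,:,::-1],None,fx=1.5,fy=1.5))
```

```text
[-3.31757252e+01  3.16203606e+01  1.10636732e+02 -2.20234171e-02
  3.75887934e+01 -1.78956334e+01] [ 0.45418309 -0.21467199  0.17602158] 3.075 0.025099196528124 [-0.70395642 -0.61144584  7.81469015]
```

View pics/w2.png

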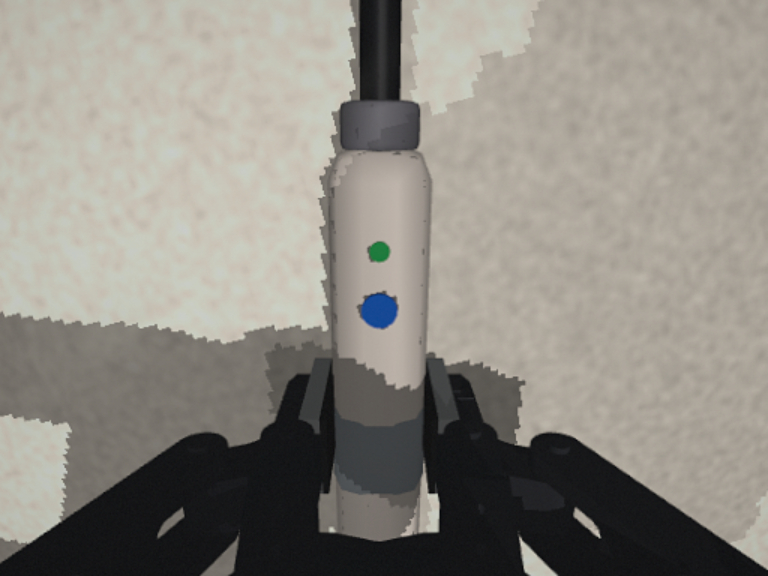

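>>> move_arm(series="0 0 0.5 0 0 0 0;0 0 1.3 0 0 0 0;0.2 0.4 2.1 0 0 4 0;0.6 1.0 2.8 0 0 9 0;1.1 1.8 3.4 0 0 14 0;1.6 2.6 4.0 0 0 19 0;2.1 3.4 4.5 0 0 24 0;2.6 4.2 4.9 0 0 29 0;3.1 5.0 5.3 0 0 34 0;3.6 5.8 5.5 0 0 39 0;4.0 6.5 5.5 0 0 39 0;4.0 6.5 5.5 0 0 39 0;4.0 6.5 5.5 0 0 39 0")

```text
time: 4.75
tool_pos: [0.6529, 0.1106, 0.4494]
eef_rot: [[-0.001, 0.915, 0.403], [-0.001, 0.403, -0.915], [-1.0, -0.001, 0.0]]
contact_force: [-1.1, 0.0, -1.5]
opening: 0.0253
```

Run:
```python
from h import *
import pickle
o=readout.get_obs(); print(o["joints"],o["tool_pos"],o["eef_rot"],o["time"],o["opening"],o["contact_force"])
im=viewer.capture("wrist"); cv2.imwrite("pics/w3.png",cv2.resize(im[:,:,::-1],None,fx=1.5,fy=1.5)); pickle.dump([o],open("w3.pkl","wb"))
im=viewer.capture("side"); cv2.imwrite("pics/s3.png",cv2.resize(im[:,:,::-1],None,fx=1.5,fy=1.5))
```

```text
[ 3.65218176e+00  2.38723773e+01  7.48389318e+01 -3.61991368e-02
  8.13627415e+01 -2.00967352e+01] [0.65294109 0.11059209 0.44944314] [[-1.24998271e-03  9.15279821e-01  4.02816692e-01]
 [-7.05685216e-04  4.02816099e-01 -9.15280663e-01]
 [-9.99998970e-01 -1.42834679e-03  1.42386278e-04]] 4.75 0.025306651515405263 [-1.10796439  0.01577781 -1.46740939]
```

View pics/w3.png

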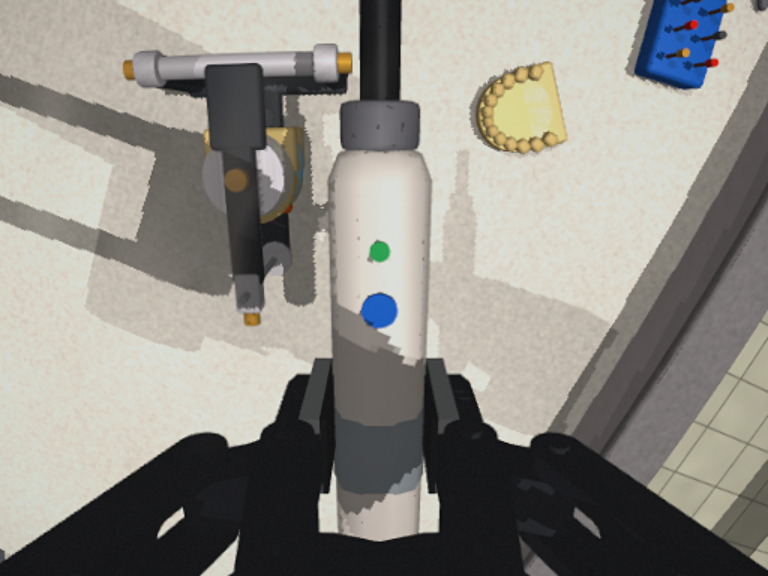

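View pics/s3.png

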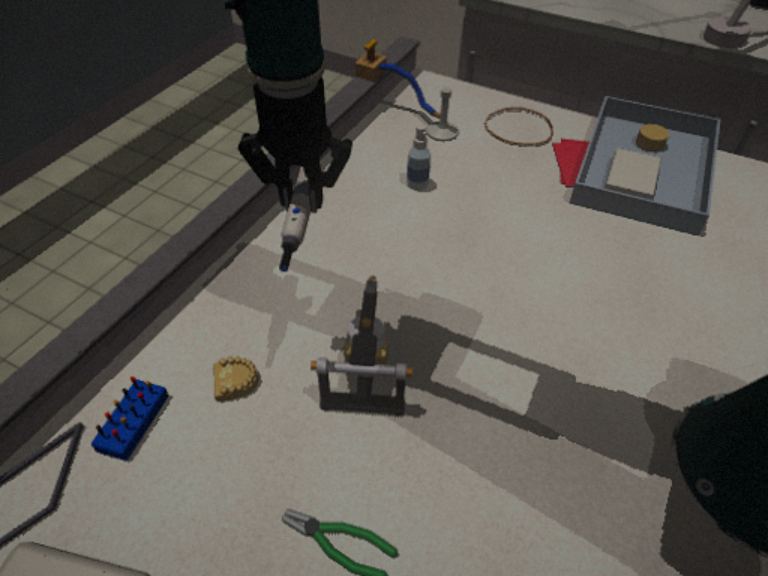

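Run:
```python
from h import *
from scipy.optimize import least_squares
import pickle; o=pickle.load(open("w3.pkl","rb"))[0]
def T(u,v):return (u/6+150-.33,v/6+180-.33)
def S(u,v):return (u/6+200-.33,v/6+180-.33)
W=lambda u,v:(u/1.5-.17,v/1.5-.17)
obs=[("top",T(88,66),(55,-69,95)),("top",T(238,393),(55,69,95)),("top",T(562,53),(-108,0,103)),
("side",S(42,380),(55,-69,95)),("side",S(453,408),(55,69,95)),("side",S(290,24),(-108,0,103)),
("wrist",W(123,70),(55,69,95)),("wrist",W(352,62),(55,-69,95)),("wrist",W(252,325),(-108,0,103)),("wrist",W(289,208),(-37,-18,55))]
def f(p,ob):
    c,s=np.cos(p[2]),np.sin(p[2]); Rz=np.array([[c,-s,0],[s,c,0],[0,0,1]])
    return np.concatenate([proj(n,Rz@(np.array(P)/1000)+[p[0],p[1],0],o)[0]-uv for n,uv,P in ob])
for ob in (obs[:6],obs[6:],obs):
    q=least_squares(f,[.5,.1,2],args=(ob,)); print(q.x,np.degrees(q.x[2]),q.fun.round(1))
# light in tool frame: intersect rays with plane at tool-x depth
K,d,M=cam("wrist",o); H=viewer.camera_info("wrist")["hand_eye"]
def tl(u,v,depth):
    p=cv2.undistortPoints(np.array([[W(u,v)]],float),K,d)[0,0]; v_=H[:3,:3]@np.array([p[0],-p[1],-1]); return H[:3,3]+v_*(depth-H[0,3])/v_[0]
for z in (.026,.02,.013): print(z,"collar/body",tl(380,152,.176-z)*1000,"collar front",tl(380,101,.176-z)*1000)
print("guide top at image edge", tl(380,2,.176-.018)*1000, tl(380,60,.176-.018)*1000)
print("edges",tl(329,200,.163)*1000,tl(431,200,.163)*1000, tl(332,380,.163)*1000,tl(426,380,.163)*1000)
```

```text
[0.55138012 0.12900627 1.99755166] 114.45127937177867 [ 1.3 -0.7  0.1  0.2 -0.6 -0.2  0.8  0.3 -0.3  0.  -0.3  1.1]
[0.5519316  0.1297775  1.99488872] 114.29870450188717 [ 2.2  0.8 -0.7  0.3  0.8 -0.5 -2.3 -1. ]
[0.5517935  0.12960425 1.9956838 ] 114.34425909167804 [ 1.1 -0.9 -0.2 -0.1 -0.8 -0.3  0.4  0.4 -0.7  0.2 -0.5  1.3  2.   1.
 -1.   0.4  0.7 -0.5 -2.4 -0.9]
0.026 collar/body [150.           0.87276249 -71.98255206] collar front [150.           0.86676596 -83.1231903 ]
0.02 collar/body [156.           0.89348666 -71.67197654] collar front [156.           0.88718718 -83.37544221]
0.013 collar/body [163.           0.91766485 -71.30963843] collar front [163.           0.91101194 -83.66973611]
guide top at image edge [ 158.            0.88464159 -105.49852981] [158.           0.88963088 -92.72172473]
edges [163.         -12.23118499 -59.21013006] [163.          14.08509503 -59.20649468] [163.         -12.91432051  -7.37416254] [163.          14.26626831  -7.36004076]
```

>>> move_arm(series="0.1 -0.9 0 0 0 0.5 0;0.2 -1.8 0 0 0 0.5 0;0.3 -2.7 -0.1 0 0 0.5 0;0.4 -3.6 -0.6 0 0 0.5 0;0.64 -4.4 -1.3 0 0 0.5 0;0.64 -4.68 -2.2 0 0 0.5 0;0.64 -4.68 -3.1 0 0 0.5 0;0.64 -4.68 -4.0 0 0 0.5 0;0.64 -4.68 -4.63 0 0 0.5 0;0.64 -4.68 -4.63 0 0 0.5 0;0.64 -4.68 -4.63 0 0 0.5 0")

```text
time: 6.22
tool_pos: [0.686, -0.124, 0.2197]
eef_rot: [[0.002, 0.912, 0.41], [-0.001, 0.41, -0.912], [-1.0, 0.001, 0.001]]
contact_force: [-0.3, 0.7, -0.9]
opening: 0.0249
```

Run:
```python
from h import *
import pickle
o=readout.get_obs(); print(o["joints"],o["tool_pos"],o["eef_rot"],o["time"],o["opening"],o["contact_force"])
pickle.dump([o],open("w4.pkl","wb"))
im=viewer.capture("top"); crop(im,130,160,400,320,2.8,"pics/t4.png")
im=viewer.capture("side"); crop(im,190,100,350,290,3.1,"pics/s4.png")
```

```text
[-1.59188319e+01  3.88617741e+01  8.28494478e+01 -9.24208922e-03
  5.81858982e+01 -4.00924364e+01] [ 0.68596748 -0.12402757  0.21967441] [[ 1.68914214e-03  9.12273006e-01  4.09579185e-01]
 [-6.24302129e-04  4.09580652e-01 -9.12273698e-01]
 [-9.99998379e-01  1.28525879e-03  1.26137392e-03]] 6.225 0.02485801514885137 [-0.30469534  0.69905768 -0.92643069]
```

View pics/t4.png

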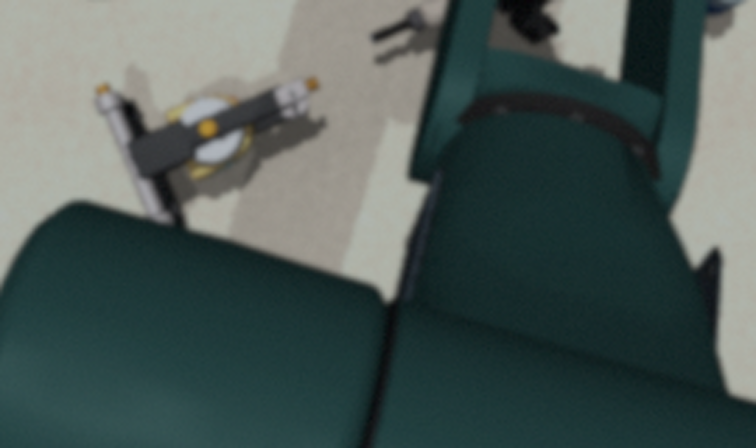

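View pics/s4.png

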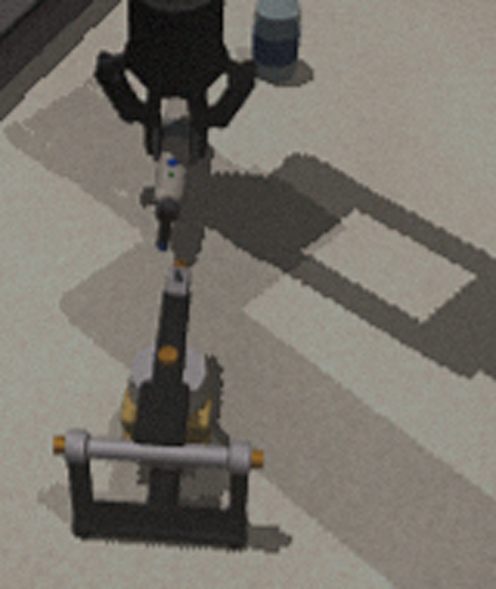

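Run:
```python
from h import *
import pickle; o=pickle.load(open("w4.pkl","rb"))[0]
t=(374/2.8+130-.3,39/2.8+160-.3); s=(162/3.1+190-.3,246/3.1+100-.3)
print(tri(ray("top",t),ray("side",s)))
P=o["tool_pos"]+o["eef_rot"]@[.163,.0009,-.117]; print("pred",P, proj("top",P),t,proj("side",P),s)
a=np.radians(114.3);Rz=np.array([[np.cos(a),-np.sin(a),0],[np.sin(a),np.cos(a),0],[0,0,1]])
A=np.array([.5518,.1296,0]); print("tip in art",Rz.T@(P-A)*1000, "yaw light",np.degrees(np.arctan2(-o["eef_rot"][1,2],-o["eef_rot"][0,2])))
tgt=np.array([-58.5,-18,55])/1000; print("shift units",(A+Rz@tgt-P)/.05)
```

```text
(array([ 0.63850969, -0.01786954,  0.05655408]), np.float64(0.0024002282807153337))
pred [ 0.63914309 -0.01702468  0.05652825] [[262.72465885 172.9044874 ]] (263.27142857142854, 173.6285714285714) [[242.04614554 179.25742378]] (241.958064516129, 179.05483870967743)
tip in art [-169.57715132  -19.26661571   56.52825425] yaw light 114.17842307703448
shift units [-0.93728481  2.01429698 -0.03056509]
```

>>> move_arm(series="-0.15 0.33 0 0 0 0.1 0;-0.3 0.66 0 0 0 0.1 0;-0.46 1.0 0 0 0 0.1 0;-0.61 1.32 0 0 0 0.1 0;-0.75 1.6 0 0 0 0.1 0;-0.75 1.6 0 0 0 0.1 0;-0.75 1.6 0 0 0 0.1 0;-0.75 1.6 0 0 0 0.1 0")

```text
time: 7.32
tool_pos: [0.6485, -0.0439, 0.2182]
eef_rot: [[0.001, 0.911, 0.411], [-0.0, 0.411, -0.911], [-1.0, 0.0, 0.001]]
contact_force: [0.8, -0.1, -1.6]
opening: 0.0246
```

```bash
cat > chk.py <<'E'
from h import *
import pickle
o=readout.get_obs(); pickle.dump([o],open("w5.pkl","wb"))
P=o["tool_pos"]+o["eef_rot"]@[.163,.0009,-.117]
a=np.radians(114.3);Rz=np.array([[np.cos(a),-np.sin(a),0],[np.sin(a),np.cos(a),0],[0,0,1]])
A=np.array([.5518,.1296,0]); print("tip in art",Rz.T@(P-A)*1000,"beam in art",Rz.T@-o["eef_rot"][:,2])
tgt=np.array([-58.5,-18,55])/1000; print("shift units",(A+Rz@tgt-P)/.05, o["contact_force"],o["wrist_torque"],o["time"])
E
python3 chk.py
python3 - <<'E'
from h import *
im=viewer.capture("side"); crop(im,200,140,300,270,4.6,"pics/s5.png")
im=viewer.capture("wrist"); cv2.imwrite("pics/w5.png",cv2.resize(im[:,:,::-1],None,fx=1.5,fy=1.5))
E
```

```text
tip in art [-81.0095144  -17.73971475  55.14928212] beam in art [ 9.99999842e-01 -1.61674782e-04 -5.38325115e-04]
shift units [-0.18051527  0.41244713 -0.00298564] [ 0.83772204 -0.05264862 -1.56357763] [0.08547242 0.0174489  0.03500496] 7.325
```

View pics/s5.png

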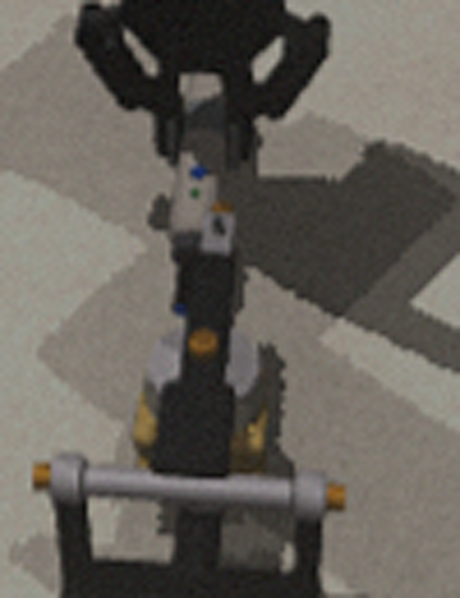

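View pics/w5.png

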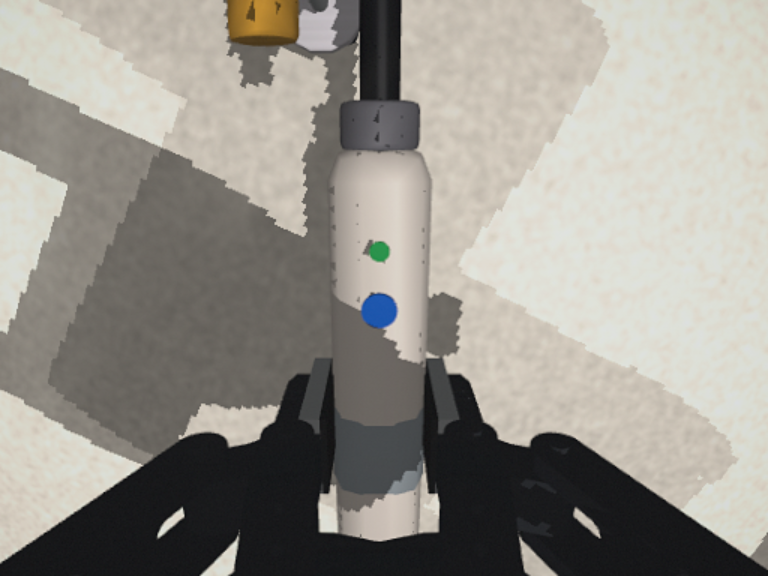

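Run:
```python
from h import *
import pickle; o=pickle.load(open("w5.pkl","rb"))[0]
a=np.radians(114.3);Rz=np.array([[np.cos(a),-np.sin(a),0],[np.sin(a),np.cos(a),0],[0,0,1]])
A=np.array([.5518,.1296,0])
for p in [(-108,0,103),(-108,0,98.5),(-108,5,103),(-108,-5,103)]:
    print(p,proj("wrist",A+Rz@(np.array(p)/1000),o)*1.5)
```

```text
(-108, 0, 103) [[265.67168364  46.17282576]]
(-108, 0, 98.5) [[271.47407232  50.10753887]]
(-108, 5, 103) [[233.73245854  47.06170192]]
(-108, -5, 103) [[297.92165732  45.50646892]]
```

>>> move_arm(series="-0.06 0.14 0 0 0 0 0;-0.12 0.27 0 0 0 0 0;-0.18 0.41 0 0 0 0 0;-0.18 0.41 0 0 0 0 0;-0.18 0.41 0 0 0 0 0;-0.18 0.41 0 0 0 0 0;-0.18 0.41 0 0 0 0 0")

```text
time: 8.3
tool_pos: [0.6392, -0.0229, 0.2182]
eef_rot: [[0.0, 0.911, 0.412], [-0.0, 0.412, -0.911], [-1.0, -0.0, 0.0]]
contact_force: [-0.2, -0.2, -1.1]
opening: 0.0253
```

```bash
python3 chk.py
python3 - <<'E'
from h import *
im=viewer.capture("side"); crop(im,200,140,300,270,4.6,"pics/s6.png")
E
```

```text
tip in art [-57.99619004 -17.73890436  55.17395462] beam in art [ 9.99999978e-01  1.88631646e-04 -8.62360762e-05]
shift units [ 0.00890577 -0.00703459 -0.00347909] [-0.21027684 -0.24756513 -1.08745758] [-0.02603187  0.00694724  0.03429909] 8.3
```

View pics/s6.png

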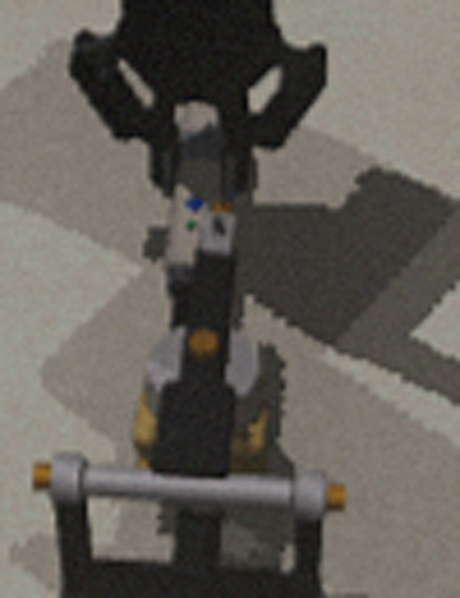

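>>> move_arm(series="0 0 0 0 0 0 0;0 0 0 0 0 0 0;0 0 0 0 0 0 0;0 0 0 0 0 0 0;0 0 0 0 0 0 0;0 0 0 0 0 0 0;0 0 0 0 0 0 0;0 0 0 0 0 0 0;0 0 0 0 0 0 0;0 0 0 0 0 0 0;0 0 0 0 0 0 0;0 0 0 0 0 0 0;0 0 0 0 0 0 0;0 0 0 0 0 0 0;0 0 0 0 0 0 0;0 0 0 0 0 0 0;0 0 0 0 0 0 0;0 0 0 0 0 0 0;0 0 0 0 0 0 0;0 0 0 0 0 0 0")

```text
time: 10.85
tool_pos: [0.6391, -0.0227, 0.2182]
eef_rot: [[-0.0, 0.911, 0.412], [-0.0, 0.412, -0.911], [-1.0, -0.0, 0.0]]
contact_force: [-0.3, -0.3, -1.4]
opening: 0.0252
```

>>> move_arm(series="0 0 0 0 0 0 0;0 0 0 0 0 0 0;0 0 0 0 0 0 0;0 0 0 0 0 0 0;0 0 0 0 0 0 0;0 0 0 0 0 0 0;0 0 0 0 0 0 0;0 0 0 0 0 0 0;0 0 0 0 0 0 0;0 0 0 0 0 0 0;0 0 0 0 0 0 0;0 0 0 0 0 0 0;0 0 0 0 0 0 0;0 0 0 0 0 0 0")

```text
time: 12.6
tool_pos: [0.6391, -0.0227, 0.2182]
eef_rot: [[-0.0, 0.911, 0.412], [-0.0, 0.412, -0.911], [-1.0, -0.0, 0.0]]
contact_force: [-0.0, -0.2, -1.2]
opening: 0.0251
```

>>> move_arm(series="0.2 -0.44 0 0 0 0 0;0.6 -1.3 0 0 0 0 0;1.0 -2.2 0 0 0 0 0;0.9 -2.5 0.5 0 0 -3 0;0.1 -2.7 1 0 0 -8 0;-0.8 -3 1 0 0 -14 0;-1.6 -3.2 1 0 0 -20 0;-2.4 -3.4 1 0 0 -26 0;-3.1 -3.6 0.8 0 0 -33 0;-3.7 -3.84 0.5 0 0 -39.3 0;-3.7 -3.84 0 0 0 -39.3 0;-3.7 -3.84 -0.4 0 0 -39.3 0;-3.7 -3.84 -0.6 0 0 -39.3 0;-3.7 -3.84 -0.75 0 0 -39.3 0;-3.7 -3.84 -0.83 0 0 -39.3 0;-3.7 -3.84 -0.83 0 0 -39.3 0;-3.7 -3.84 -0.83 0 0 -39.3 0")

```text
time: 14.72
tool_pos: [0.4543, -0.2148, 0.177]
eef_rot: [[0.001, 0.966, -0.258], [-0.0, -0.258, -0.966], [-1.0, 0.001, 0.0]]
contact_force: [0.4, -0.0, -1.2]
opening: 0.0255
```

Run:
```python
from h import *
o=readout.get_obs(); print(o["joints"],o["tool_pos"],o["contact_force"],o["time"])
im=viewer.capture("side"); crop(im,200,100,380,270,3.4,"pics/s7.png")
```

```text
[-3.31815287e+01  3.15381935e+01  1.10535236e+02 -3.95854679e-03
  3.78894569e+01 -1.82183508e+01] [ 0.45432019 -0.21477614  0.17704833] [ 0.36175128 -0.04296041 -1.2156951 ] 14.725
```

View pics/s7.png

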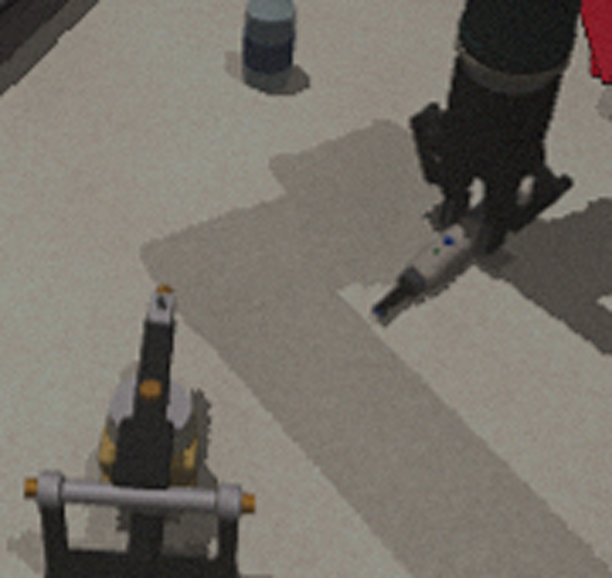

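>>> move_arm(series="0 0 -0.02 0 0 0 0;0 0 -0.03 0 0 0 0;0 0 -0.03 0 0 0 0;0 0 -0.03 0 0 0 60;0 0 -0.03 0 0 0 60;0 0 -0.03 0 0 0 60;0 0 0.1 0 0 0 60;0 0 0.6 0 0 0 60;0 0 1.4 0 0 0 60;0 0 2.3 0 0 0 60;0 0 3.3 0 0 0 60;0 0 3.3 0 0 0 60")

```text
time: 16.27
tool_pos: [0.4554, -0.2156, 0.3459]
eef_rot: [[0.007, 0.966, -0.258], [-0.005, -0.258, -0.966], [-1.0, 0.008, 0.003]]
contact_force: [0.7, -0.4, -0.5]
opening: 0.0511
```

Run:
```python
from h import *
o=readout.get_obs(); print(o["joints"],o["tool_pos"],o["eef_rot"],o["contact_force"],o["time"])
im=viewer.capture("wrist"); cv2.imwrite("pics/w8.png",im[:,:,::-1])
```

```text
[-3.31874449e+01  1.63475514e+01  1.02543173e+02 -8.92512300e-05
  6.06133672e+01 -1.82180348e+01] [ 0.45544852 -0.21556578  0.34587625] [[ 0.00724259  0.9660343  -0.25831238]
 [-0.00473877 -0.2582831  -0.96605765]
 [-0.99996254  0.00822084  0.00270718]] [ 0.70690375 -0.35203002 -0.52957771] 16.275
```

View pics/w8.png

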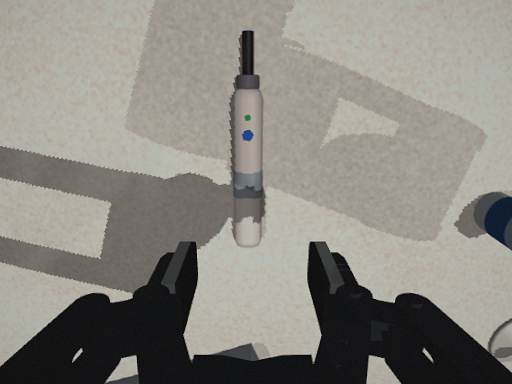

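Run:
```python
import numpy as np
from scipy.optimize import least_squares
D=np.array([[-77.871,20.597,86.6007,-.002,72.907,-6.595,.19251,-.56788,.40385],
[-33.7427,15.7278,101.9118,-.0232,62.3454,-18.344,.45215,-.21926,.35487],
[-33.1757,31.6204,110.6367,-.022,37.5888,-17.8956,.45418,-.21467,.17602],
[3.6522,23.8724,74.8389,-.036,81.3627,-20.0967,.65294,.11059,.44944],
[-15.9188,38.8618,82.8494,-.009,58.1859,-40.0924,.68597,-.12403,.21967],
[-33.18153,31.53820,110.53524,-.004,37.88946,-18.21835,.45432,-.21478,.17705],
[-33.1874,16.3476,102.5432,0,60.6134,-18.218,.45545,-.21557,.34588]])
q=np.radians(D[:,:6])
def f(p):
    a1,e,L2,L3,b,h,d=p
    A=q[:,1];B=A+q[:,2];C=B+q[:,4]
    r=a1+L2*np.sin(A)+L3*np.sin(B)+b*np.cos(B)+d*np.sin(C)
    z=h+L2*np.cos(A)+L3*np.cos(B)-b*np.sin(B)+d*np.cos(C)
    x=r*np.cos(q[:,0])-e*np.sin(q[:,0]); y=r*np.sin(q[:,0])+e*np.cos(q[:,0])
    return np.concatenate([x-D[:,6],y-D[:,7],z-D[:,8]])
s=least_squares(f,[0,.07,.4,.4,0,.3,.1],x_scale=.1); print(s.x.round(4),(s.fun*1000).round(2)); print(np.linalg.svd(s.jac)[1])
```

```text
[0.     0.0689 0.6111 0.4336 0.1122 0.2671 0.1999] [-0.03  0.01  0.01 -0.   -0.   -0.02 -0.02 -0.01  0.03  0.    0.08 -0.01
 -0.02 -0.03 -0.    0.    0.    0.    0.   -0.   -0.01]
[5.18838061 3.79939604 2.64575131 0.56856612 0.4975411  0.27285923
 0.00543759]
```

```bash
cat > kin.py <<'E'
import numpy as np
from scipy.optimize import least_squares
from scipy.spatial.transform import Rotation as R
lo=np.array([-170.27,-57.76,12.27,-55.21,11.17,-170.74]); hi=np.array([170.27,135,136.19,235.2,155.16,170.74])
P=dict(e=.0689,L2=.6111,L3=.4336,b=.1122,h=.2671,d=.1999,s4=1)
def fk(qd,p=P):
    q=np.radians(qd); A=q[1];B=A+q[2]
    Rz=R.from_euler('z',q[0]).as_matrix()
    u=lambda t:np.array([np.sin(t),0,np.cos(t)])
    pos=p['L2']*u(A)+p['L3']*u(B)+p['b']*np.array([np.cos(B),0,-np.sin(B)])+[0,p['e'],p['h']]
    # frame whose x = forearm dir, y lateral, z = x cross y
    f=u(B); l=np.array([0,1,0]); F=np.column_stack([f,l,np.cross(f,l)])
    F=F@R.from_euler('x',p['s4']*q[3]).as_matrix()@R.from_euler('y',q[4]).as_matrix()
    # when tool down (f=-z) with q6=0, tool y = +radial ; l=lateral
    tool=np.column_stack([F[:,0],-F[:,2],F[:,1]]) if False else F
    T=tool@R.from_euler('x',q[5]-np.pi/2+0).as_matrix()
    pos=pos+p['d']*F[:,0]
    return Rz@pos,Rz@T
def ik(pos,Rt,q0,p=P):
    def f(q):
        x,r=fk(q,p); return np.concatenate([(x-pos)*5,R.from_matrix(Rt.T@r).as_rotvec()])
    s=least_squares(f,np.clip(q0,lo+.1,hi-.1),bounds=(lo,hi),x_scale=30,ftol=1e-12,xtol=1e-12)
    return s.x,np.abs(s.fun).max()
A0=np.array([.5518,.1296,0]); yaw=np.radians(114.3)
RA=R.from_euler('z',yaw).as_matrix()
def pose(th,a0,sgn,rx=None):
    X,Y,Z=np.eye(3)
    n=np.array([.055,0,.095])+.140*(-np.cos(th)*X+np.sin(th)*Z)+.008*(np.cos(th)*Z+np.sin(th)*X)
    a=a0+th; d=np.cos(a)*X-np.sin(a)*Z
    y=sgn*Y; Rt=RA@np.column_stack([d,y,np.cross(d,y)])
    return A0+RA@(n-.155*d),Rt
E
python3 - <<'E'
from kin import *
from h import readout
o=readout.get_obs(); x,r=fk(o["joints"]); print(x,o["tool_pos"]); print(r.round(3)); print(o["eef_rot"].round(3))
E
```

```text
[ 0.45459848 -0.21502439  0.34373559] [ 0.45459616 -0.21502287  0.34373558]
[[ 0.004 -0.966  0.258]
 [-0.003  0.258  0.966]
 [-1.    -0.004 -0.001]]
[[ 0.004  0.966 -0.258]
 [-0.003 -0.258 -0.966]
 [-1.     0.004  0.001]]
```

```bash
sed -i "s/q\[5\]-np.pi\/2+0/q[5]+np.pi\/2/" kin.py
python3 - <<'E'
from kin import *
from h import readout
print(fk([-77.871,20.597,86.6007,-.002,72.907,-6.595])[1].round(3))
print(fk([3.6522,23.8724,74.8389,-.036,81.3627,-20.0967])[1].round(3))
print("d test",fk([-33.1874449,16.3475514,102.543173,0,60.6133672,-18.218])[1].round(4))
for s4 in (1,-1):
  p=dict(P,s4=s4)
  for sgn in (-1,1):
    for a0 in (0,15,30,45,60,75,90):
      best=None
      for j4 in (-40,0,60,120,180,220):
       for j6 in (-90,0,90,150,-150):
        q=np.array([0,30,90,j4,70,j6.__float__() if 0 else j6],float); qs=[];err=0
        for th in np.linspace(0,1.65,8):
          q,e=ik(*pose(th,np.radians(a0),sgn),q,p); err=max(err,e); qs.append(q)
          if err>2e-3: break
        if err<2e-3:
          qs=np.array(qs); m=np.minimum(qs-lo,hi-qs).min(); st=np.abs(np.diff(qs,axis=0)).max()
          if best is None or m>best[0]+.5: best=(m,st,qs[0].round(),qs[3].round(),qs[-1].round())
      print(s4,sgn,a0,best)
E
```

```text
[[-0.     0.321 -0.947]
 [ 0.002 -0.947 -0.321]
 [-1.    -0.002 -0.   ]]
[[-0.001  0.915  0.403]
 [-0.001  0.403 -0.915]
 [-1.    -0.001  0.   ]]
d test [[ 0.0072  0.966  -0.2583]
 [-0.0047 -0.2583 -0.9661]
 [-1.      0.0082  0.0027]]
1 -1 0 (np.float64(33.95685612639011), np.float64(16.316879432236036), array([-25.,  68.,  69.,  49., 121., -59.]), array([-19.,  39.,  82.,  34.,  96., -51.]), array([16., 18., 93., -5., 68., -6.]))
1 -1 15 (np.float64(34.16909337372982), np.float64(17.50024478053963), array([-25.,  60.,  73.,  43., 111., -59.]), array([-14.,  32.,  86.,  26.,  86., -46.]), array([ 26.,  20.,  94., -21.,  69.,  10.]))
1 -1 30 (np.float64(19.404774662769697), np.float64(17.57513071873), array([-23.,  52.,  77.,  37., 100., -58.]), array([ -8.,  26.,  89.,  17.,  76., -38.]), array([ 34.,  24.,  94., -36.,  73.,  24.]))
1 -1 45 (np.float64(7.266598381190853), np.float64(17.69320818359113), array([-20.,  44.,  82.,  30.,  88., -55.]), array([ -1.,  23.,  92.,   4.,  67., -27.]), array([ 41.,  30.,  94., -48.,  79.,  36.]))
1 -1 60 None
1 -1 75 None
1 -1 90 None
1 1 0 None
[... 876 characters left out ...]
.]))
-1 -1 60 (np.float64(31.88168352701791), np.float64(17.88444128977217), array([-15.,  38.,  87., -23.,  76., -49.]), array([  8.,  21.,  95.,  12.,  61., -11.]), array([45., 37., 94., 58., 88., 45.]))
-1 -1 75 (np.float64(37.970989773910446), np.float64(18.177238702228337), array([ -9.,  32.,  92., -14.,  65., -40.]), array([17., 23., 98., 30., 59.,  8.]), array([48., 45., 94., 66., 97., 52.]))
-1 -1 90 (np.float64(36.338959605534995), np.float64(18.57521549848969), array([ -2.,  29.,  96.,   0.,  54., -26.]), array([ 25.,  27., 100.,  47.,  63.,  26.]), array([ 48.,  54.,  93.,  72., 107.,  58.]))
-1 1 0 None
-1 1 15 None
-1 1 30 None
-1 1 45 None
-1 1 60 None
-1 1 75 None
-1 1 90 None
```

Run:
```python
from kin import *
from h import readout,at
o=readout.get_obs()
print("spray",at("top",(575/1.5,240/1.5),0),at("side",(418/1.5,184/1.5),0))
a0=np.radians(35); x,Rt=pose(0,a0,-1); x=x-.11*Rt[:,0]
print(x,Rt.round(3),(x-o["tool_pos"])/.05)
rv=np.degrees(R.from_matrix(Rt@o["eef_rot"].T).as_rotvec()); print(rv,np.linalg.norm(rv))
for s4 in(1,-1):
    p=dict(P,s4=s4); q=o["joints"].copy()
    for t in np.linspace(0,1,6)[1:]:
        Ri=R.from_rotvec(np.radians(rv*t)).as_matrix()@o["eef_rot"]; q,e=ik(o["tool_pos"]+t*(x-o["tool_pos"])+[0,0,.0],Ri,q,p); print(s4,q.round(),e)
```

```text
spray [ 0.68485232 -0.33069678  0.        ] [ 0.68874685 -0.32791878  0.        ]
[ 0.67610832 -0.14571241  0.25499776] [[-0.337  0.911  0.236]
 [ 0.747  0.412 -0.523]
 [-0.574  0.    -0.819]] [ 4.43024314  1.38620909 -1.77475649]
[55.90729109  4.79775589 36.27442849] 66.81674805545687
1 [-32.  22.  97.   9.  68. -29.] 9.71445146547012e-15
1 [-31.  28.  91.  16.  77. -37.] 1.1102230246251565e-15
1 [-30.  35.  84.  23.  86. -44.] 1.6653345369377348e-15
1 [-29.  42.  77.  28.  97. -50.] 1.7208456881689926e-14
1 [-27.  49.  68.  33. 108. -54.] 6.034062138837726e-13
-1 [-32.  22.  97.  -9.  68. -29.] 1.7638515776985736e-13
-1 [-31.  28.  91. -16.  77. -37.] 3.3861802251067274e-14
-1 [-30.  35.  84. -23.  86. -44.] 3.2590646349135016e-13
-1 [-29.  42.  77. -28.  97. -50.] 3.135934146412689e-12
-1 [-27.  49.  68. -33. 108. -54.] 7.781067200954215e-11
```

>>> move_arm(series="0.5 0.15 0 7 0.6 4.5 45;1.0 0.3 0 14 1.2 9.1 45;1.5 0.45 0 21 1.8 13.6 45;2.0 0.6 0 28 2.4 18.1 45;2.5 0.8 0 35 3 22.7 45;3.1 1.0 -0.2 42 3.6 27.2 45;3.7 1.2 -0.6 49 4.2 31.7 45;4.43 1.39 -1.2 55.9 4.8 36.3 45;4.43 1.39 -1.77 55.9 4.8 36.3 45;4.43 1.39 -1.77 55.9 4.8 36.3 45;4.43 1.39 -1.77 55.9 4.8 36.3 45", force=35)

```text
time: 17.7
tool_pos: [0.6749, -0.1455, 0.254]
eef_rot: [[-0.341, 0.91, 0.235], [0.746, 0.414, -0.522], [-0.572, -0.003, -0.82]]
contact_force: [-0.1, 0.7, 0.2]
opening: 0.0387
```

Run:
```python
from h import *
from kin import *
import pickle
o=readout.get_obs(); pickle.dump([o],open("w9.pkl","wb")); print(o["joints"],o["tool_pos"],o["eef_rot"].round(4),o["contact_force"],o["time"],o["opening"])
for s4 in (1,-1): x,r=fk(o["joints"],dict(P,s4=s4)); print(s4,x,r.round(3))
im=viewer.capture("wrist"); cv2.imwrite("pics/w9.png",cv2.resize(im[:,:,::-1],None,fx=1.5,fy=1.5))
```

```text
[-26.54019112  49.11868114  68.15041996  32.69721566 107.77668968
 -53.94682826] [ 0.67489776 -0.14546964  0.25398606] [[-0.3414  0.9101  0.235 ]
 [ 0.7455  0.4145 -0.522 ]
 [-0.5724 -0.003  -0.82  ]] [-0.1414997   0.67863388  0.15089196] 17.7 0.03869620608144459
1 [ 0.67469292 -0.14502233  0.25424261] [[-0.341  0.91   0.235]
 [ 0.746  0.414 -0.522]
 [-0.572 -0.003 -0.82 ]]
-1 [ 0.58279885 -0.32901     0.25424261] [[-0.801  0.465  0.376]
 [-0.175  0.42  -0.891]
 [-0.572 -0.779 -0.255]]
```

View pics/w9.png

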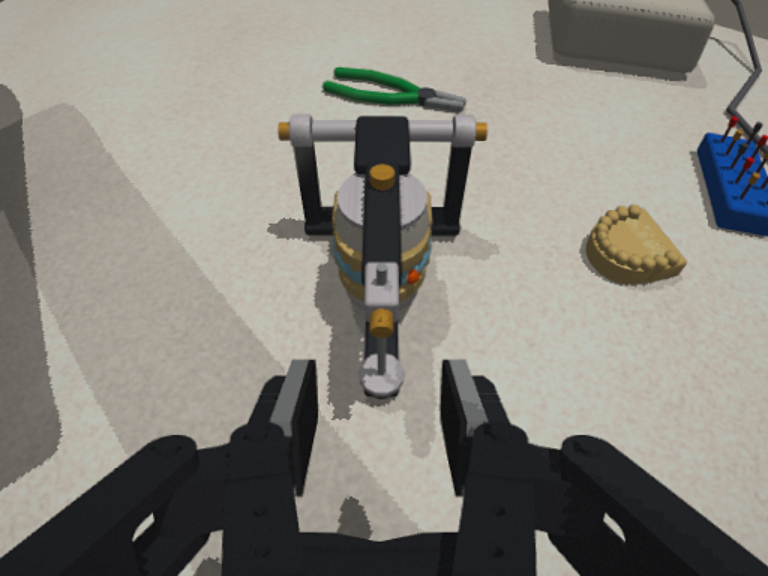

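Run:
```python
from h import *
from scipy.optimize import least_squares
import pickle; o=pickle.load(open("w9.pkl","rb"))[0]; o3=pickle.load(open("w3.pkl","rb"))[0]
im=cv2.imread("pics/w9.png"); cv2.imwrite("pics/w9c.png",cv2.resize(im[90:350,260:510],None,fx=2.3,fy=2.3,interpolation=cv2.INTER_CUBIC))
W=lambda u,v:(u/1.5-.17,v/1.5-.17)
obs=[(W(278,130),(55,69,95)),(W(488,131),(55,-69,95)),(W(381,266),(-85,0,122)),(W(414,276),(-37,-18,55)),(W(381,325),(-108,0,103))]
def f(p):
    c,s=np.cos(p[2]),np.sin(p[2]); Rz=np.array([[c,-s,0],[s,c,0],[0,0,1]])
    return np.concatenate([proj("wrist",Rz@(np.array(P)/1000)+[p[0],p[1],0],o)[0]-uv for uv,P in obs])
q=least_squares(f,[.5,.1,2]); print(q.x,np.degrees(q.x[2]),q.fun.round(1))
print(f([.5518,.1296,np.radians(114.3)]).round(1))
```

```text
[0.55182121 0.1314361  1.98568555] 113.77140158660335 [ 1.7 -0.8 -1.  -0.7  0.5 -1.3 -1.7 -1.3  0.2  3.1]
[ 0.1  0.6 -2.1 -0.1  0.6  0.6 -2.1 -0.   0.5  5.2]
```

View pics/w9c.png

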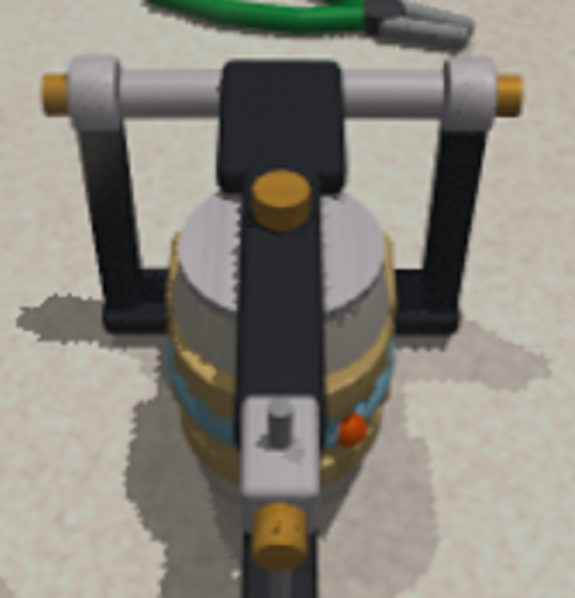

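Run:
```python
from h import *
from scipy.optimize import least_squares
import pickle; o=pickle.load(open("w9.pkl","rb"))[0]; o3=pickle.load(open("w3.pkl","rb"))[0]
W=lambda u,v:(u/1.5-.17,v/1.5-.17)
def T(u,v):return (u/6+150-.33,v/6+180-.33)
def S(u,v):return (u/6+200-.33,v/6+180-.33)
obs=[("wrist",o,W(278,130),(55,69,95)),("wrist",o,W(488,131),(55,-69,95)),("wrist",o,W(381,266),(-85,0,122)),("wrist",o,W(414,276),(-37,-18,55)),("wrist",o,W(381,328),(-108,0,103)),
("wrist",o3,W(123,70),(55,69,95)),("wrist",o3,W(352,62),(55,-69,95)),("wrist",o3,W(252,325),(-108,0,103)),
("top",o,T(88,66),(55,-69,95)),("top",o,T(238,393),(55,69,95)),("top",o,T(562,53),(-108,0,103)),
("side",o,S(42,380),(55,-69,95)),("side",o,S(453,408),(55,69,95)),("side",o,S(290,24),(-108,0,103))]
def f(p,ob=obs):
    c,s=np.cos(p[2]),np.sin(p[2]); Rz=np.array([[c,-s,0],[s,c,0],[0,0,1]])
    return np.concatenate([proj(n,Rz@(np.array(P)/1000)+[p[0],p[1],0],oo)[0]-uv for n,oo,uv,P in ob])
q=least_squares(f,[.5,.1,2],loss="soft_l1"); print(q.x,np.degrees(q.x[2]),f(q.x).round(1))
q=least_squares(f,[.5,.1,2],args=(obs[:5],)); print(q.x,np.degrees(q.x[2]),q.fun.round(1))
```

```text
[0.55177847 0.12974208 1.99165466] 114.11340637019782 [ 0.4  0.3 -1.9 -0.   0.2  0.4 -2.2 -0.1  0.   3.1  2.1 -0.3 -0.7 -0.1
  0.1 -1.1  1.1 -1.  -0.5 -0.1 -0.8 -0.1  0.3  0.3 -0.9  0.4 -0.3  1.3]
[0.55204576 0.13090252 1.98592691] 113.78523025207322 [ 1.6 -0.5 -0.9 -0.3  0.5 -0.7 -1.6 -0.8  0.2  1.9]
```

```bash
sed -i 's/A0=.*/A0=np.array([.5518,.1299,0]); yaw=np.radians(114.1)/' kin.py
cat > d.py <<'E'
from kin import *
from h import readout
import sys
# usage: theta a0deg standoff_mm
th,a0,so=map(float,sys.argv[1:4])
o=readout.get_obs(); x,Rt=pose(th,np.radians(a0),-1); x=x-so/1000*Rt[:,0]
print("shift",((x-o["tool_pos"])/.05).round(3),"rv",np.degrees(R.from_matrix(Rt@o["eef_rot"].T).as_rotvec()).round(2),"F",o["contact_force"].round(1),"M",o["wrist_torque"].round(2),o["time"],o["opening"])
E
python3 d.py 0 35 40; python3 d.py 0 35 0
```

```text
shift [-0.469  1.042 -0.8  ] rv [ 0.03 -0.09 -0.38] F [0.2 0.9 0.4] M [-0.33 -0.2  -0.02] 17.75 0.03831392176041634
shift [-0.736  1.64  -1.259] rv [ 0.03 -0.09 -0.38] F [0.2 0.9 0.4] M [-0.33 -0.2  -0.02] 17.75 0.03831392176041634
```

>>> move_arm(series="-0.15 0.35 -0.27 0 0 -0.3 45;-0.3 0.7 -0.53 0 0 -0.3 45;-0.47 1.04 -0.8 0 0 -0.3 45;-0.47 1.04 -0.8 0 0 -0.3 45;-0.47 1.04 -0.8 0 0 -0.3 45;-0.47 1.04 -0.8 0 0 -0.3 45")

```text
time: 18.5
tool_pos: [0.6527, -0.0942, 0.2144]
eef_rot: [[-0.336, 0.912, 0.235], [0.747, 0.41, -0.524], [-0.574, -0.001, -0.819]]
contact_force: [0.1, -0.6, 0.1]
opening: 0.0384
```

```bash
python3 d.py 0 35 0
python3 - <<'E'
from h import *
import pickle
o=readout.get_obs(); pickle.dump([o],open("w10.pkl","wb"))
im=viewer.capture("wrist"); cv2.imwrite("pics/w10.png",cv2.resize(im[:,:,::-1],None,fx=1.5,fy=1.5))
a=np.radians(114.1);Rz=np.array([[np.cos(a),-np.sin(a),0],[np.sin(a),np.cos(a),0],[0,0,1]]); A=np.array([.5518,.1299,0])
for p in [(-85,0,122),(55,69,95),(55,-69,95),(-98,8,111),(-98,-8,111),(-72,8,111),(-72,-8,111)]: print(p,proj("wrist",A+Rz@(np.array(p)/1000),o)*1.5)
E
```

```text
shift [-0.288  0.612 -0.449] rv [ 0.05 -0.03 -0.09] F [ 0.1 -0.6  0.1] M [-0.36 -0.17  0.02] 18.5 0.03843359892318341
(-85, 0, 122) [[375.51869782 320.58109574]]
(55, 69, 95) [[249.01749814 129.8872845 ]]
(55, -69, 95) [[505.03720471 130.0166321 ]]
(-98, 8, 111) [[350.86522099 372.61673037]]
(-98, -8, 111) [[400.12435353 372.68244183]]
(-72, 8, 111) [[353.26954916 306.91677788]]
(-72, -8, 111) [[398.38188682 306.96472654]]
```

View pics/w10.png

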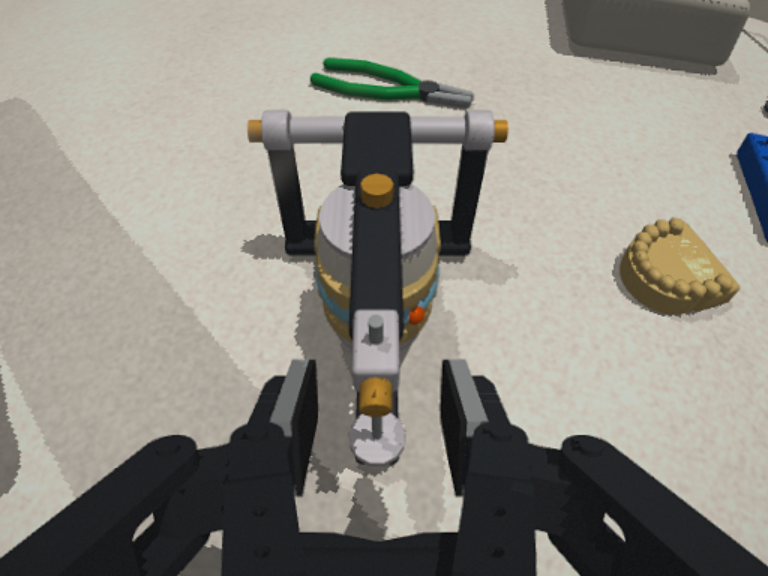

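```bash
sed -i 's/A0=.*/A0=np.array([.5511,.1296,0]); yaw=np.radians(114.1)/' kin.py; python3 d.py 0 35 0
```

```text
shift [-0.299  0.604 -0.443] rv [ 0.04 -0.05 -0.09] F [ 0.5  0.3 -0.2] M [-0.35 -0.16  0.06] 18.55 0.03838763221017254
```

>>> move_arm(series="-0.1 0.2 -0.15 0 0 -0.1 45;-0.2 0.4 -0.3 0 0 -0.1 45;-0.26 0.54 -0.4 0 0 -0.1 45;-0.3 0.6 -0.45 0 0 -0.1 45;-0.3 0.6 -0.45 0 0 -0.1 45;-0.3 0.6 -0.45 0 0 -0.1 45")

```text
time: 19.3
tool_pos: [0.6373, -0.0634, 0.1908]
eef_rot: [[-0.336, 0.913, 0.233], [0.748, 0.409, -0.523], [-0.573, -0.002, -0.82]]
contact_force: [-0.2, 0.6, 0.7]
opening: 0.0384
```

```bash
python3 d.py 0 35 0
python3 - <<'E'
from h import *
im=viewer.capture("wrist"); cv2.imwrite("pics/w11.png",cv2.resize(im[:,:,::-1],None,fx=1.5,fy=1.5))
E
```

```text
shift [ 0.006 -0.01   0.021] rv [ 0.   -0.13 -0.03] F [-0.2  0.6  0.7] M [-0.39 -0.13  0.  ] 19.3 0.038422904588316105
```

View pics/w11.png

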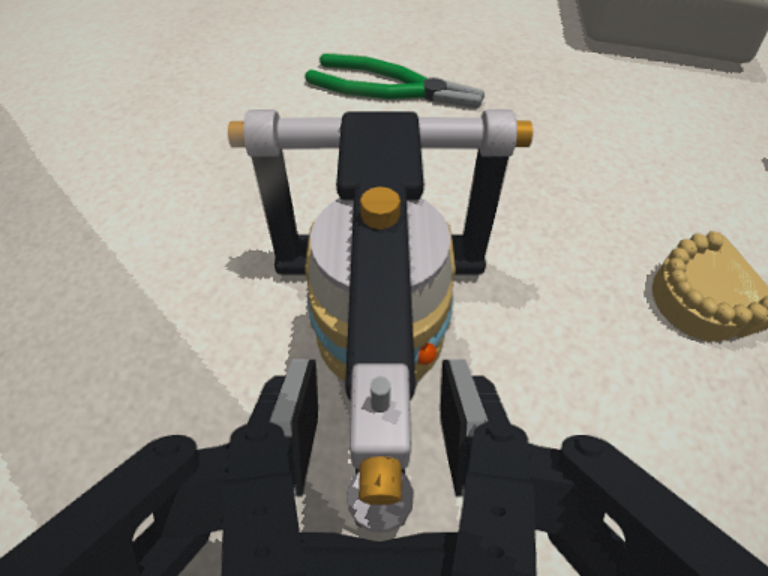

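>>> move_arm(series="0 0 0.02 0 0 0 30;0 0 0.02 0 0 0 20;0 0 0.02 0 0 0 0;0 0 0.02 0 0 0 0;0 0 0.02 0 0 0 0;0 0 0.02 0 0 0 0;0 0 0.02 0 0 0 0", force=35)

```text
time: 20.23
tool_pos: [0.6375, -0.0634, 0.192]
eef_rot: [[-0.336, 0.913, 0.233], [0.748, 0.408, -0.523], [-0.573, -0.001, -0.82]]
contact_force: [4.6, -3.2, 5.3]
opening: 0.0192
```

```bash
python3 d.py 0 35 0
python3 - <<'E'
from h import *
im=viewer.capture("wrist"); cv2.imwrite("pics/w12.png",cv2.resize(im[:,:,::-1],None,fx=1.5,fy=1.5))
E
```

```text
shift [ 0.004 -0.009 -0.003] rv [-0.01 -0.1  -0.01] F [ 4.6 -3.2  5.3] M [-0.02 -0.14 -0.26] 20.225 0.019217984871218858
```

View pics/w12.png

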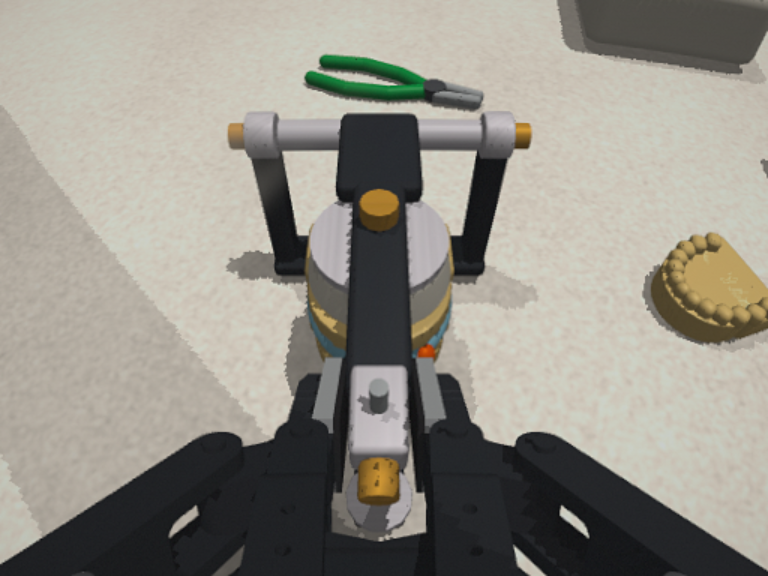

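>>> move_arm(series="0 0 0 0 0 0 0;0 0 0 0 0 0 0;0 0 0 0 0 0 0")

```text
time: 20.65
tool_pos: [0.6375, -0.0635, 0.192]
eef_rot: [[-0.335, 0.913, 0.233], [0.748, 0.408, -0.523], [-0.573, -0.001, -0.82]]
contact_force: [3.6, -2.5, 4.8]
opening: 0.0188
```

```bash
python3 d.py 0 35 0
python3 - <<'E'
from h import *
im=viewer.capture("wrist"); crop(im,190,200,320,384,3.2,"pics/w13.png")
E
```

```text
shift [ 0.003 -0.009 -0.002] rv [-0.01 -0.1  -0.  ] F [ 3.6 -2.5  4.8] M [ 0.07 -0.19 -0.3 ] 20.65 0.018804657232272252
```

View pics/w13.png

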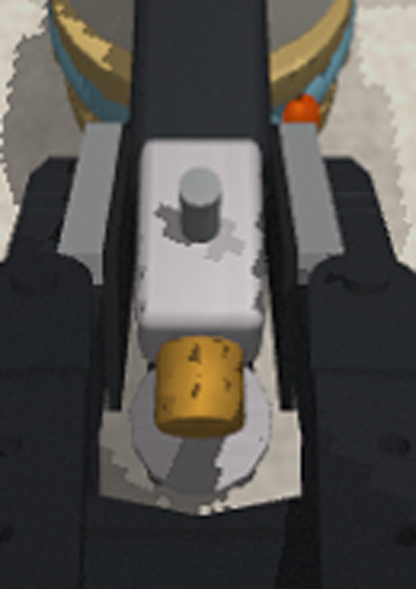

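>>> move_arm(series="0 0 0 0 0 0 35;0 0 0 0 0 0 35;0.04 -0.08 0.06 0 0 0 35;0.074 -0.165 0.126 0 0 0 35;0.074 -0.165 0.126 0 0 0 35;0.074 -0.165 0.126 0 0 0 35;0.074 -0.165 0.126 0 0 0 0;0.074 -0.165 0.126 0 0 0 0;0.074 -0.165 0.126 0 0 0 0;0.074 -0.165 0.126 0 0 0 0;0.074 -0.165 0.126 0 0 0 0;0.074 -0.165 0.126 0 0 0 0;0.074 -0.165 0.126 0 0 0 0", force=35)

```text
time: 22.32
tool_pos: [0.641, -0.0715, 0.1981]
eef_rot: [[-0.336, 0.913, 0.232], [0.748, 0.409, -0.523], [-0.573, -0.002, -0.82]]
contact_force: [3.5, -0.8, 1.3]
opening: 0.0177
```

```bash
python3 d.py 0 35 11
python3 - <<'E'
from h import *
im=viewer.capture("wrist"); crop(im,140,60,370,384,1.8,"pics/w14.png")
E
```

```text
shift [ 0.007 -0.012  0.002] rv [-0.01 -0.13 -0.02] F [ 3.5 -0.8  1.3] M [-0.15 -0.31 -0.39] 22.325 0.017655261744536577
```

View pics/w14.png

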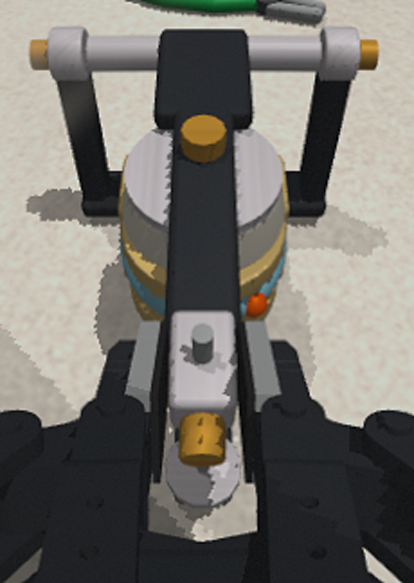

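Run:
```python
from h import *
o=readout.get_obs(); print(o["opening"],o["contact_force"],o["time"])
im=viewer.capture("wrist"); im=cv2.convertScaleAbs(im,alpha=1.6,beta=30); crop(im,205,215,305,345,4.5,"pics/w15.png")
```

```text
0.017889789679959855 [2.54305088 0.30118862 2.06720881] 22.375
```

View pics/w15.png

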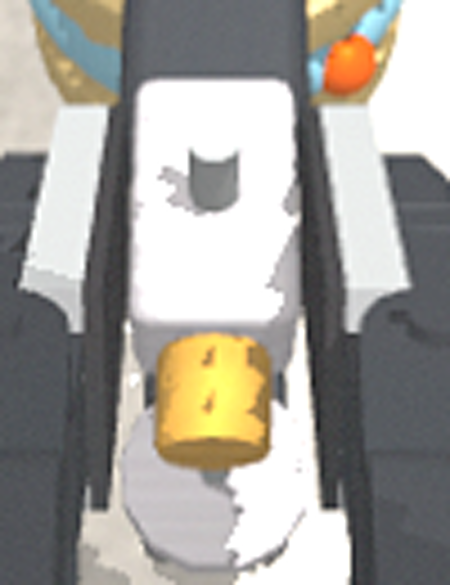

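>>> move_arm(series="0 0 0 0 0 0 35;0 0 0 0 0 0 35;0.034 -0.075 0.057 0 0 0 35;0.034 -0.075 0.057 0 0 0 35;0.034 -0.075 0.057 0 0 0 35;0.034 -0.075 0.057 0 0 0 0;0.034 -0.075 0.057 0 0 0 0;0.034 -0.075 0.057 0 0 0 0;0.034 -0.075 0.057 0 0 0 0;0.034 -0.075 0.057 0 0 0 0;0.034 -0.075 0.057 0 0 0 0;0.034 -0.075 0.057 0 0 0 0;0.034 -0.075 0.057 0 0 0 0", force=35)

```text
time: 24.05
tool_pos: [0.6426, -0.0752, 0.2009]
eef_rot: [[-0.336, 0.913, 0.232], [0.748, 0.409, -0.523], [-0.573, -0.002, -0.82]]
contact_force: [3.3, 0.6, 1.0]
opening: 0.0146
```

```bash
python3 d.py 0 35 16
python3 - <<'E'
from h import *
im=viewer.capture("wrist"); im=cv2.convertScaleAbs(im,alpha=1.6,beta=30); crop(im,205,215,305,345,4.5,"pics/w16.png")
E
```

```text
shift [ 0.007 -0.012  0.004] rv [-0.01 -0.14 -0.02] F [3.3 0.6 1. ] M [-0.26 -0.38 -0.33] 24.05 0.01459616487022226
```

View pics/w16.png

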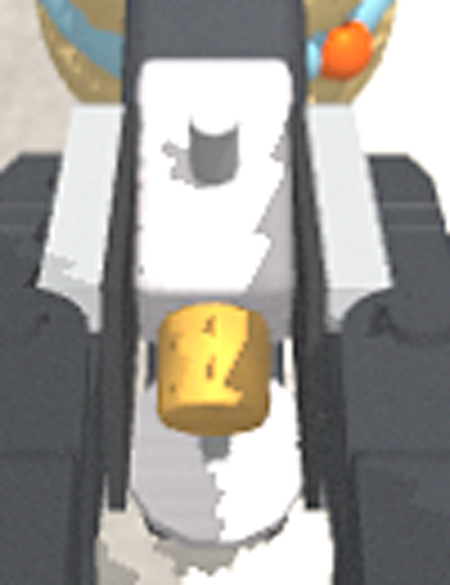

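```bash
cat > sw.py <<'E'
from kin import *
import sys
# th0 and list in deg
t0=float(sys.argv[1]); ts=[float(t) for t in sys.argv[2].split(",")]
a0=np.radians(35)
def g(t):
    x,Rt=pose(np.radians(t),a0,-1); return x-.016*Rt[:,0],Rt
x0,R0=g(t0); q=np.array([-25,50,75,36,104,-58.])
for t in ts:
    x,Rt=g(t); rv=np.degrees(R.from_matrix(Rt@R0.T).as_rotvec()); s=(x-x0)/.05
    q,e=ik(x,Rt,q); print(t,"%.3f %.3f %.3f %.2f %.2f %.2f 0;"%(*s,*rv), q.round(), round(e,5))
E
python3 sw.py 0 2,4,6,9,12,15,18,21,24,27,30; echo; python3 sw.py 0 60,90,94.54
```

```text
2.0 -0.032 0.071 0.194 -1.83 -0.82 -0.00 0; [-22.  48.  78.  34.  96. -56.] 0.0
4.0 -0.066 0.148 0.386 -3.65 -1.63 -0.00 0; [-22.  46.  79.  33.  95. -55.] 0.0
6.0 -0.103 0.230 0.574 -5.48 -2.45 -0.00 0; [-22.  45.  80.  32.  94. -55.] 0.0
9.0 -0.164 0.366 0.850 -8.22 -3.67 -0.00 0; [-21.  43.  81.  31.  92. -54.] 0.0
12.0 -0.230 0.514 1.118 -10.95 -4.90 -0.00 0; [-20.  41.  82.  29.  91. -53.] 0.0
15.0 -0.302 0.675 1.377 -13.69 -6.12 0.00 0; [-19.  39.  82.  28.  89. -51.] 0.0
18.0 -0.380 0.849 1.627 -16.43 -7.35 -0.00 0; [-18.  37.  83.  27.  87. -50.] 0.0
21.0 -0.462 1.034 1.866 -19.17 -8.57 -0.00 0; [-17.  35.  84.  25.  85. -48.] 0.0
24.0 -0.550 1.230 2.095 -21.91 -9.80 -0.00 0; [-15.  33.  85.  24.  83. -47.] 0.0
27.0 -0.643 1.437 2.312 -24.65 -11.02 0.00 0; [-14.  31.  86.  22.  82. -45.] 0.0
30.0 -0.740 1.653 2.517 -27.39 -12.25 0.00 0; [-12.  29.  87.  20.  80. -43.] 0.0

60.0 -1.894 4.234 3.790 -54.77 -24.50 0.00 0; [  9.  18.  92.  -5.  68. -14.] 0.0
90.0 -3.154 7.050 3.480 -82.16 -36.75 0.00 0; [ 34.  23.  93. -36.  74.  23.] 0.0
94.54 -3.332 7.449 3.294 -86.30 -38.60 0.00 0; [ 38.  25.  93. -40.  77.  28.] 0.0
```

>>> move_arm(series="0 0 0 0 0 0 0;-0.03 0.07 0.19 -1.83 -0.82 0 0;-0.066 0.148 0.386 -3.65 -1.63 0 0;-0.103 0.23 0.574 -5.48 -2.45 0 0;-0.164 0.366 0.85 -8.22 -3.67 0 0;-0.23 0.514 1.118 -10.95 -4.9 0 0;-0.23 0.514 1.118 -10.95 -4.9 0 0;-0.23 0.514 1.118 -10.95 -4.9 0 0", force=50)

```text
time: 25.1
tool_pos: [0.631, -0.0495, 0.2569]
eef_rot: [[-0.28, 0.913, 0.297], [0.622, 0.408, -0.668], [-0.731, -0.002, -0.683]]
contact_force: [3.9, -2.7, -1.0]
opening: 0.0145
```

```bash
python3 d.py 0.20944 35 16
python3 - <<'E'
from h import *
im=viewer.capture("side"); crop(im,170,120,330,290,3.4,"pics/s17.png")
im=viewer.capture("wrist"); cv2.imwrite("pics/w17.png",cv2.resize(im[:,:,::-1],None,fx=1.2,fy=1.2))
E
python3 sw.py 12 15,18,21,24,27,30,33,36,39,42
```

```text
shift [ 0.009 -0.013  0.003] rv [ 0.   -0.13 -0.01] F [ 3.9 -2.7 -1. ] M [-0.51 -0.59 -0.31] 25.1 0.014470616880808989
15.0 -0.072 0.161 0.259 -2.74 -1.22 0.00 0; [-19.  39.  82.  28.  89. -51.] 0.0
18.0 -0.150 0.334 0.509 -5.48 -2.45 0.00 0; [-18.  37.  83.  27.  87. -50.] 0.0
21.0 -0.232 0.519 0.748 -8.22 -3.67 0.00 0; [-17.  35.  84.  25.  85. -48.] 0.0
24.0 -0.320 0.715 0.977 -10.95 -4.90 0.00 0; [-15.  33.  85.  24.  83. -47.] 0.0
27.0 -0.412 0.922 1.194 -13.69 -6.12 0.00 0; [-14.  31.  86.  22.  82. -45.] 0.0
30.0 -0.509 1.139 1.398 -16.43 -7.35 0.00 0; [-12.  29.  87.  20.  80. -43.] 0.0
33.0 -0.611 1.365 1.590 -19.17 -8.57 0.00 0; [-11.  28.  87.  18.  78. -41.] 0.0
36.0 -0.716 1.601 1.769 -21.91 -9.80 0.00 0; [ -9.  26.  88.  16.  77. -38.] 0.0
39.0 -0.825 1.844 1.934 -24.65 -11.02 0.00 0; [ -7.  25.  89.  14.  75. -36.] 0.0
42.0 -0.937 2.095 2.085 -27.39 -12.25 0.00 0; [ -5.  23.  89.  12.  74. -33.] 0.0
```

View pics/s17.png

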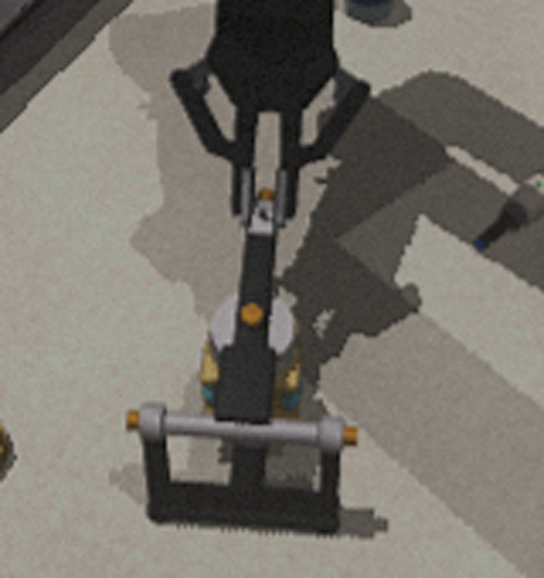

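View pics/w17.png

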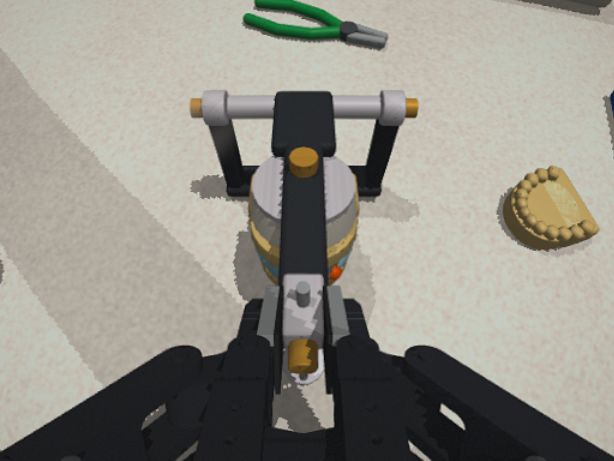

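>>> move_arm(series="0.015 -0.012 0 0 0 0 0;-0.057 0.149 0.259 -2.74 -1.22 0 0;-0.135 0.322 0.509 -5.48 -2.45 0 0;-0.217 0.507 0.748 -8.22 -3.67 0 0;-0.305 0.703 0.977 -10.95 -4.9 0 0;-0.397 0.91 1.194 -13.69 -6.12 0 0;-0.494 1.127 1.398 -16.43 -7.35 0 0;-0.596 1.353 1.59 -19.17 -8.57 0 0;-0.701 1.589 1.769 -21.91 -9.8 0 0;-0.81 1.832 1.934 -24.65 -11.02 0 0;-0.922 2.083 2.085 -27.39 -12.25 0 0;-0.922 2.083 2.085 -27.39 -12.25 0 0;-0.922 2.083 2.085 -27.39 -12.25 0 0")

```text
time: 26.82
tool_pos: [0.5846, 0.0547, 0.3607]
eef_rot: [[-0.095, 0.913, 0.396], [0.206, 0.407, -0.89], [-0.974, -0.003, -0.227]]
contact_force: [-2.4, 1.9, -4.5]
opening: 0.0149
```

```bash
python3 d.py 0.73304 35 16
python3 - <<'E'
from h import *
im=viewer.capture("side"); crop(im,170,120,330,290,3.4,"pics/s18.png")
E
python3 sw.py 42 45,48,51,54,57,60,63,66,69,72
```

```text
shift [ 0.    -0.001  0.01 ] rv [-0.04 -0.19  0.06] F [-2.4  1.9 -4.5] M [ 0.16  0.27 -0.07] 26.825 0.014851555215911473
45.0 -0.115 0.258 0.136 -2.74 -1.22 -0.00 0; [ -3.  22.  90.   9.  73. -30.] 0.0
48.0 -0.233 0.522 0.258 -5.48 -2.45 -0.00 0; [ -1.  21.  91.   7.  71. -27.] 0.0
51.0 -0.354 0.791 0.364 -8.22 -3.67 -0.00 0; [  1.  20.  91.   4.  70. -24.] 0.0
54.0 -0.477 1.065 0.454 -10.95 -4.90 0.00 0; [  4.  19.  92.   1.  69. -21.] 0.0
57.0 -0.601 1.343 0.529 -13.69 -6.12 -0.00 0; [  6.  19.  92.  -2.  69. -17.] 0.0
60.0 -0.727 1.625 0.587 -16.43 -7.35 -0.00 0; [  9.  18.  92.  -5.  68. -14.] 0.0
63.0 -0.854 1.908 0.629 -19.17 -8.57 -0.00 0; [ 11.  18.  93.  -8.  68. -10.] 0.0
66.0 -0.981 2.193 0.655 -21.91 -9.80 -0.00 0; [ 14.  18.  93. -12.  68.  -6.] 0.0
69.0 -1.109 2.480 0.665 -24.65 -11.02 -0.00 0; [ 16.  18.  93. -15.  68.  -2.] 0.0
72.0 -1.237 2.766 0.658 -27.39 -12.25 -0.00 0; [ 19.  18.  93. -18.  68.   2.] 0.0
```

View pics/s18.png

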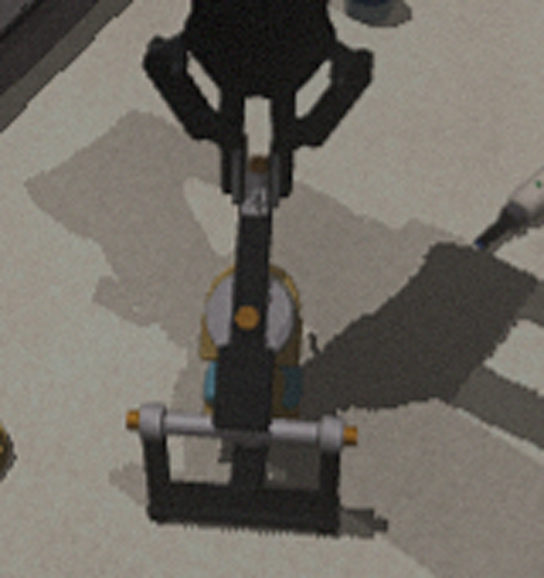

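>>> move_arm(series="-0.115 0.258 0.136 -2.74 -1.22 0 0;-0.233 0.522 0.258 -5.48 -2.45 0 0;-0.354 0.791 0.364 -8.22 -3.67 0 0;-0.477 1.065 0.454 -10.95 -4.9 0 0;-0.601 1.343 0.529 -13.69 -6.12 0 0;-0.727 1.625 0.587 -16.43 -7.35 0 0;-0.854 1.908 0.629 -19.17 -8.57 0 0;-0.981 2.193 0.655 -21.91 -9.8 0 0;-1.109 2.48 0.665 -24.65 -11.02 0 0;-1.237 2.766 0.658 -27.39 -12.25 0 0;-1.237 2.766 0.658 -27.39 -12.25 0 0;-1.237 2.766 0.658 -27.39 -12.25 0 0")

```text
time: 28.38
tool_pos: [0.5235, 0.1923, 0.3937]
eef_rot: [[0.116, 0.914, 0.389], [-0.266, 0.406, -0.875], [-0.957, -0.002, 0.29]]
contact_force: [-3.5, -1.0, -1.3]
opening: 0.0143
```

```bash
python3 d.py 1.25664 35 16
python3 - <<'E'
from h import *
im=viewer.capture("side"); crop(im,170,120,330,290,3.4,"pics/s19.png")
E
python3 sw.py 72 75,78,81,84,86,88,90,91.5,93,94,94.54
```

```text
shift [-0.014  0.012  0.008] rv [-0.09 -0.14  0.17] F [-3.5 -1.  -1.3] M [ 0.16  0.45 -0.15] 28.375 0.014286275337316764
75.0 -0.128 0.285 -0.023 -2.74 -1.22 0.00 0; [ 22.  18.  93. -22.  69.   6.] 0.0
78.0 -0.255 0.569 -0.063 -5.48 -2.45 0.00 0; [ 24.  19.  94. -25.  69.   9.] 0.0
81.0 -0.381 0.851 -0.119 -8.22 -3.67 0.00 0; [ 27.  20.  94. -28.  70.  13.] 0.0
84.0 -0.505 1.130 -0.190 -10.95 -4.90 0.00 0; [ 29.  21.  94. -31.  72.  17.] 0.0
86.0 -0.588 1.313 -0.247 -12.78 -5.72 0.00 0; [ 31.  21.  93. -32.  72.  19.] 0.0
88.0 -0.669 1.495 -0.311 -14.61 -6.53 0.00 0; [ 33.  22.  93. -34.  73.  21.] 0.0
90.0 -0.749 1.675 -0.381 -16.43 -7.35 -0.00 0; [ 34.  23.  93. -36.  74.  23.] 0.0
91.5 -0.809 1.808 -0.439 -17.80 -7.96 0.00 0; [ 35.  23.  93. -37.  75.  25.] 0.0
93.0 -0.868 1.940 -0.500 -19.17 -8.57 -0.00 0; [ 36.  24.  93. -38.  76.  26.] 0.0
94.0 -0.907 2.027 -0.543 -20.08 -8.98 0.00 0; [ 37.  25.  93. -39.  76.  27.] 0.0
94.54 -0.928 2.074 -0.567 -20.58 -9.20 0.00 0; [ 38.  25.  93. -40.  77.  28.] 0.0
```

View pics/s19.png

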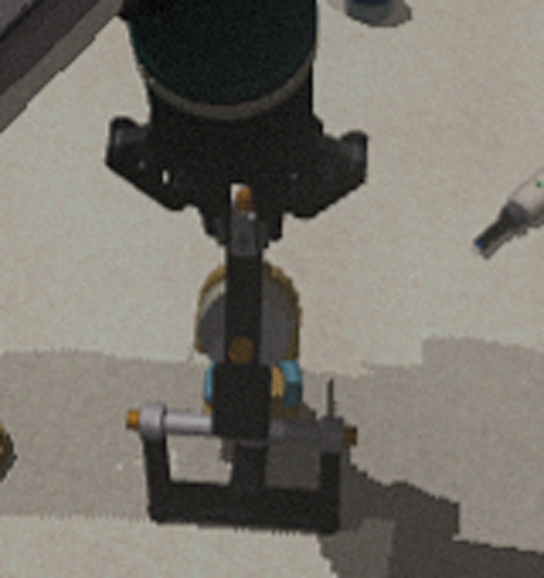

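>>> move_arm(series="-0.135 0.285 -0.023 -2.74 -1.22 0 0;-0.265 0.569 -0.063 -5.48 -2.45 0 0;-0.392 0.853 -0.117 -8.22 -3.67 0 0;-0.516 1.132 -0.187 -10.95 -4.9 0 0;-0.599 1.315 -0.243 -12.78 -5.72 0 0;-0.68 1.497 -0.307 -14.61 -6.53 0 0;-0.761 1.678 -0.377 -16.43 -7.35 0 0;-0.821 1.811 -0.435 -17.8 -7.96 0 0;-0.88 1.943 -0.495 -19.17 -8.57 0 0;-0.92 2.03 -0.538 -20.08 -8.98 0 0;-0.94 2.077 -0.562 -20.58 -9.2 0 0;-0.94 2.077 -0.562 -20.58 -9.2 0 0;-0.94 2.077 -0.562 -20.58 -9.2 0 0;-0.94 2.077 -0.562 -20.58 -9.2 0 0;-0.94 2.077 -0.562 -20.58 -9.2 0 0")

```text
time: 30.3
tool_pos: [0.476, 0.2966, 0.3656]
eef_rot: [[0.257, 0.914, 0.314], [-0.581, 0.406, -0.706], [-0.772, -0.001, 0.635]]
contact_force: [2.2, -1.6, -7.9]
opening: 0.0144
```

```bash
python3 d.py 1.65 35 16
python3 - <<'E'
from h import *
import pickle
im=viewer.capture("side"); crop(im,170,120,330,290,3.4,"pics/s20.png")
cv2.imwrite("pics/s20full.png",cv2.resize(im[:,:,::-1],None,fx=1.5,fy=1.5))
o=readout.get_obs(); pickle.dump([o],open("w20.pkl","wb"))
im=viewer.capture("wrist"); cv2.imwrite("pics/w20.png",cv2.resize(im[:,:,::-1],None,fx=1.5,fy=1.5))
im=viewer.capture("top"); cv2.imwrite("pics/t20.png",cv2.resize(im[:,:,::-1],None,fx=1.5,fy=1.5))
E
```

```text
shift [ 0.008 -0.001  0.003] rv [-0.07 -0.07  0.17] F [ 2.2 -1.6 -7.9] M [0.85 0.12 0.08] 30.3 0.014381682383780885
```

View pics/s20.png

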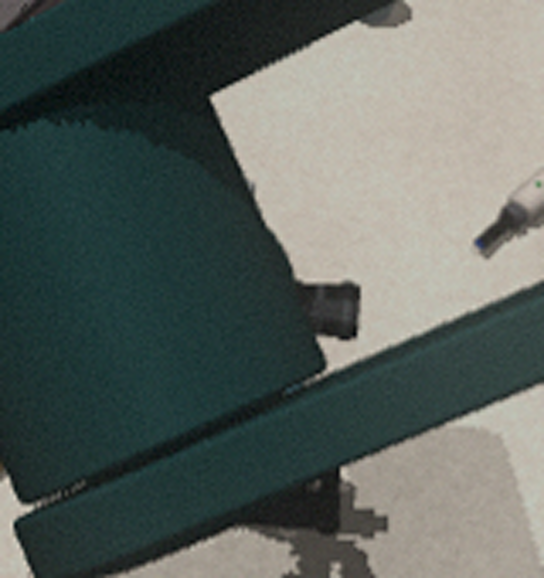

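View pics/w20.png

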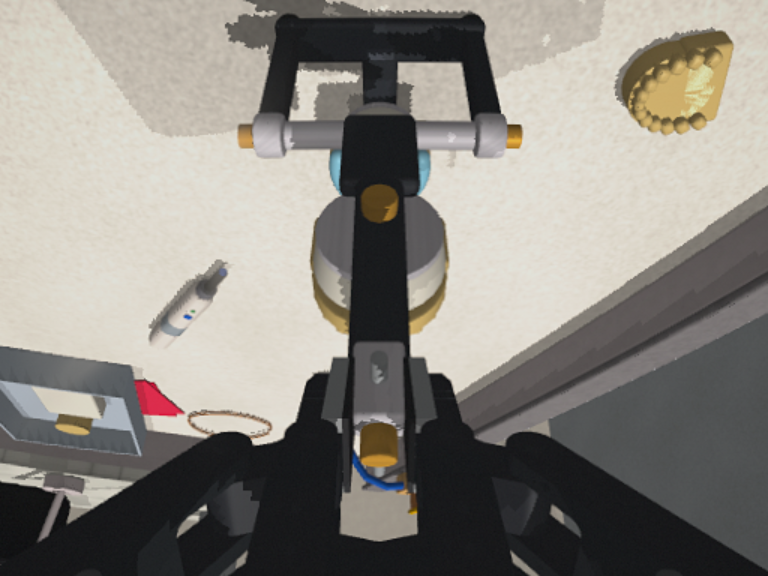

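View pics/s20full.png

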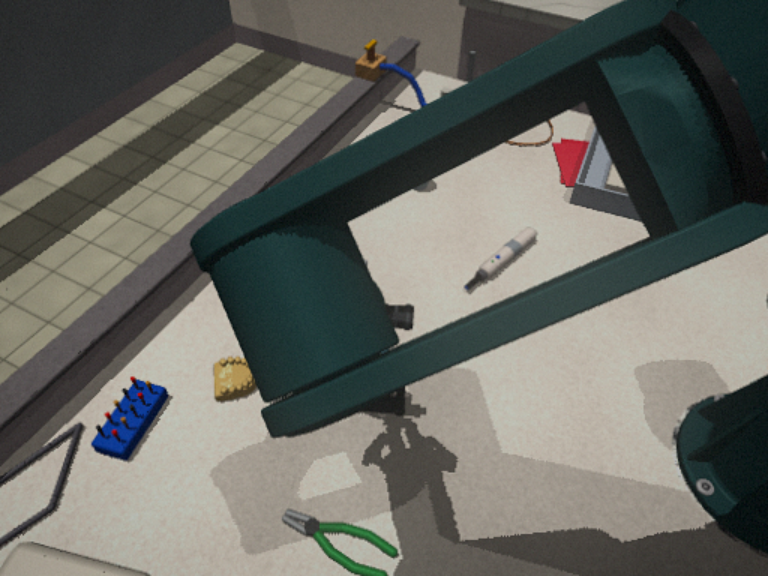

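Run:
```python
from h import *
from kin import A0,RA
import pickle; o=pickle.load(open("w20.pkl","rb"))[0]
def art(p,th=None):
    p=np.array(p,float)/1000
    if th is not None:
        h=np.array([.055,0,.095]); d=p-h; c,s=np.cos(th),np.sin(th)
        p=h+np.array([c*d[0]+s*d[2],d[1],-s*d[0]+c*d[2]])
    return A0+RA@p
print("hinge",[(proj("wrist",art(p),o)*1.5)[0].round(1) for p in [(55,69,95),(55,-69,95)]])
for th in (1.58,1.62,1.65,1.68):
    # brass knob on arm / nose top-front corners, pin top
    print(th,[(proj("wrist",art(p,th),o)*1.5)[0].round(1) for p in [(-98,8,111),(-98,-8,111),(-85,0,122),(-72,8,111),(-72,-8,111)]])
o16=None
im=cv2.imread("pics/w20.png"); cv2.imwrite("pics/w20c.png",cv2.resize(im[90:480,230:530],None,fx=1.5,fy=1.5))
```

```text
hinge [array([239.9, 136.4]), array([518.3, 135.8])]
1.58 [array([352.5, 435.8]), array([406. , 435.7]), array([379.2, 381.1]), array([354.6, 357. ]), array([403.8, 356.9])]
1.62 [array([351.6, 427. ]), array([406.9, 426.9]), array([379.1, 369.6]), array([354., 348.]), array([404.4, 347.9])]
1.65 [array([350.9, 419.4]), array([407.5, 419.4]), array([379.1, 360.1]), array([353.5, 340.6]), array([404.8, 340.5])]
1.68 [array([350.2, 411.1]), array([408.2, 411. ]), array([379.1, 349.8]), array([353. , 332.7]), array([405.2, 332.6])]
```

View pics/w20c.png

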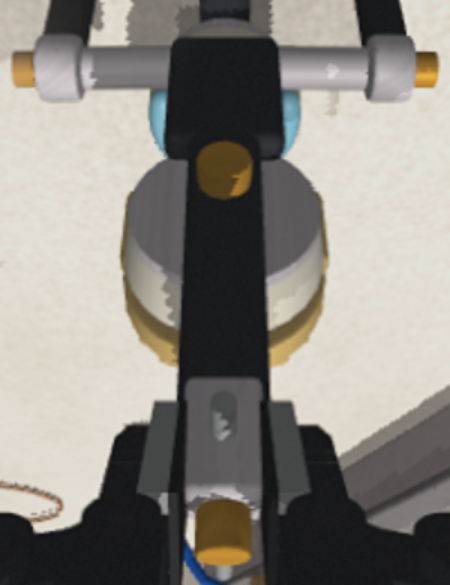

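>>> move_arm(series="0 0 -0.006 0 0 0 0;0 0 -0.012 0 0 0 0;0 0 -0.012 0 0 0 0;0 0 -0.012 0 0 0 0")

```text
time: 30.95
tool_pos: [0.4762, 0.2968, 0.3654]
eef_rot: [[0.258, 0.914, 0.313], [-0.581, 0.406, -0.705], [-0.772, -0.0, 0.636]]
contact_force: [0.8, -0.3, -4.7]
opening: 0.0146
```

>>> move_arm(series="0 0 -0.012 0 0 0 0;0 0 -0.012 0 0 0 0;0 0 -0.012 0 0 0 0;0 0 -0.012 0 0 0 0;0 0 -0.012 0 0 0 0;0 0 -0.012 0 0 0 0;0 0 -0.012 0 0 0 0;0 0 -0.012 0 0 0 0")

```text
time: 31.95
tool_pos: [0.4762, 0.2968, 0.3653]
eef_rot: [[0.259, 0.914, 0.313], [-0.581, 0.406, -0.705], [-0.771, 0.001, 0.636]]
contact_force: [-0.3, 0.8, 5.9]
opening: 0.0145
```

```bash
python3 d.py 1.65 35 16
python3 - <<'E'
from h import *
o=readout.get_obs(); print(o["qd"].round(2))
im=viewer.capture("wrist"); cv2.imwrite("pics/w21.png",cv2.resize(im[:,:,::-1],None,fx=1.5,fy=1.5))
im=viewer.capture("top"); cv2.imwrite("pics/t21.png",cv2.resize(im[:,:,::-1],None,fx=1.5,fy=1.5))
E
```

```text
shift [ 0.004 -0.005  0.01 ] rv [-0.03  0.02  0.14] F [-0.3  0.8  5.9] M [-0.29 -0.04 -0.08] 31.95 0.014487371235910675
[ 0.02 -0.02 -0.07  0.    0.01 -0.08]
```

View pics/w21.png

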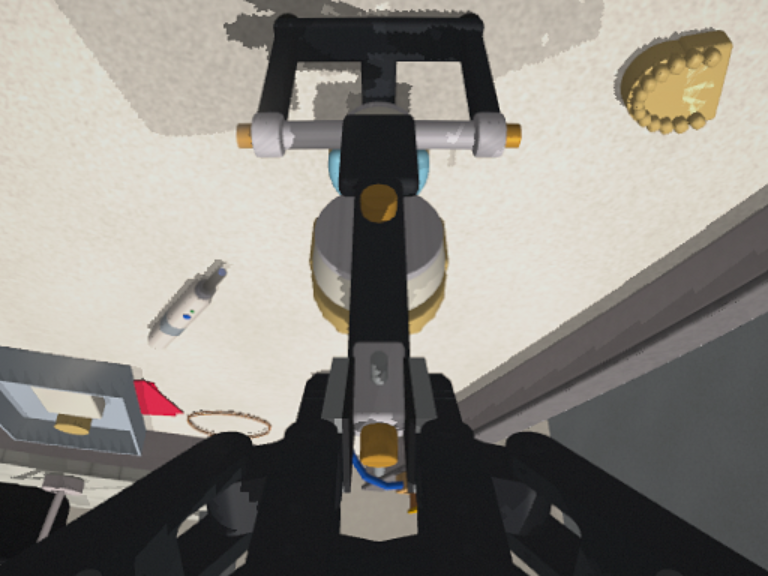

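View pics/t21.png

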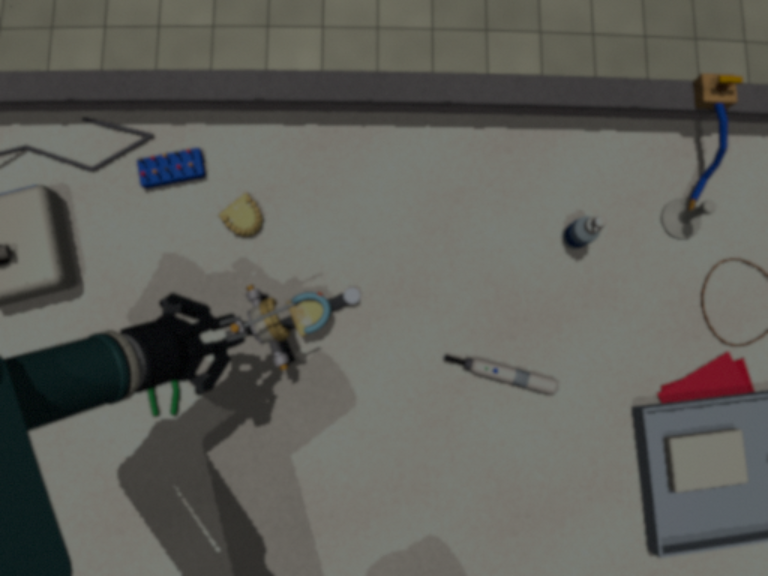

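>>> move_arm(series="0 0 0.006 0 0 0 0;0 0 0.006 0 0 0 0;0 0 0.006 0 0 0 0;0 0 0.006 0 0 0 0;0 0 0.006 0 0 0 0;0 0 0.006 0 0 0 0;0 0 0.006 0 0 0 0;0 0 0.006 0 0 0 0;0 0 0.006 0 0 0 0;0 0 0.006 0 0 0 0;0 0 0.006 0 0 0 0;0 0 0.006 0 0 0 0")

```text
time: 33.55
tool_pos: [0.4762, 0.2968, 0.3653]
eef_rot: [[0.259, 0.914, 0.313], [-0.581, 0.406, -0.705], [-0.772, 0.0, 0.636]]
contact_force: [0.7, 0.4, 5.4]
opening: 0.0146
```

```bash
python3 d.py 1.65 35 16
python3 - <<'E'
from h import *
print(readout.get_obs()["qd"].round(2)); print(workorder.sign_off())
E
```

```text
shift [ 0.003 -0.005  0.01 ] rv [-0.04 -0.    0.14] F [0.7 0.4 5.4] M [-0.3  -0.1  -0.02] 33.55 0.014612898837901128
[ 0.    0.01 -0.03 -0.02 -0.02  0.01]
the job is handed in; nothing more can be done
None
```

I handed the job in at 33.6 s. The light was aimed and held on the bead, then laid back on the bench, and the upper arm is now held in the fingers at the balance point.

- **Curing:** I held the light's tip about 21 mm in front of the bead for over 4 s. By calculation it was square to within 0.1°, and on the bead's axis within about 0.5 mm plus the calibration error. The wrist force stayed near the light's own weight, so nothing suggests the light touched the articulator. The bead was hidden by the arm in the side view, so I worked out the distance from the measured poses and did not see it directly.
- **Light laid down:** It is flat on the bench at its original spot, confirmed in the later wrist, side and top pictures.
- **First grasps on the arm:** The first two pinches landed on the slightly wider beam behind the nose block. I opened the fingers, backed off and gripped the nose itself. The opening then read about 14.5 mm against a nominal 16 mm, so it reads roughly 1 mm low, as it did on the light.
- **Opening the arm:** I swung it up with the gripper following the hinge arc, without letting go. At the end the tool pose was within about 0.6 mm and 0.2° of the 1.65 rad target. The nose in the wrist picture matched the 1.65 rad prediction within a few pixels, about 0.01 rad.
- **Final state:** The joint speeds were essentially zero and the grip was set to 50 N.
- **Remaining push:** My last small height correction did not remove a vertical force of about 5 N at the nose, with the articulator pressing up on the tool. I left it because the arm was still and the articulator standing.
- **Surroundings:** The articulator, spray bottle and spare cast appear unmoved in the last top and side pictures. So do the cutters, though the robot partly hides them from above.

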